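# Fit the case fans and the finger guard

## Task

Fit the three square fans with blue blades into the vent panels, each flat between the corner guides of the panel made for its size. Once the middle-sized fan is in, thread the silvery finger guard over the two studs beside it until it lies flat on that fan. Set the parts down, do not drop them, and leave the blower, the heatsink and the screwdriver where they are.

Things in the scene. Friction and masses are not known exactly. Their poses are not given: they have to be found in the camera images.
- fan_large: The largest of three loose square axial fans: black frame 60 x 60 mm, 25 mm high, with blue blades round a grey hub. Origin: centre of its underside; x and y run along its sides, z up through it; it looks and fits the same at every quarter turn. Lies flat on the bench. Can be gripped across either pair of sides.
- fan_medium: The middle-sized of three loose square axial fans: black frame 50 x 50 mm, 20 mm high, with blue blades round a grey hub. Origin: centre of its underside; x and y run along its sides, z up through it; it looks and fits the same at every quarter turn. Lies flat on the bench. Can be gripped across either pair of sides.
- fan_small: The smallest of three loose square axial fans: black frame 40 x 40 mm, 20 mm high, with blue blades round a grey hub. Origin: centre of its underside; x and y run along its sides, z up through it; it looks and fits the same at every quarter turn. Lies flat on the bench. Can be gripped across either pair of sides.
- guard: Loose silvery finger guard: flat metal frame, 100 mm along its x, 62 mm along its y, 6 mm thick, a round grille in the middle and a 9 x 9 mm square slot right through near each end (centres 41 mm either way from the middle along x). Lies flat. Origin: centre of its underside; z up. Grip it across the 62 mm with the fingertips close to the bench.
- panel_large: Fixed grey vent panel for the largest fan: 104 x 104 mm, 12 mm high, a round field of dark hexagonal vents 55 mm across on top. Origin: centre of its underside; z up. The fan sits centred and square on it, underside at z 12 mm, within four black L-shaped corner guides 10 mm high: 3 mm play at each fan side, flared 3 mm more at the top; each covers the last 7 mm of a side.
- panel_medium: Vent panel for the middle-sized fan, fixed, with guides like the other two; 110 (x) x 88 (y) x 12 mm, vents 46 mm across. It alone has two brass studs, on its x axis 41 mm either side of the centre: 5 mm thick, tops at z 48 mm, tapered over the top 8 mm. Origin: centre of its underside. Seated fan's underside at z 12; guard's, lying on the fan, at z 32. Grip across y here, clear of the studs.
- panel_small: Fixed grey vent panel for the smallest fan: 84 x 84 mm, 12 mm high, a round field of dark hexagonal vents 37 mm across on top. Origin: centre of its underside; z up. The fan sits centred and square on it, underside at z 12 mm, within four black L-shaped corner guides 10 mm high: 3 mm play at each fan side, flared 3 mm more at the top; each covers the last 7 mm of a side.
- blower: Bystander: a loose black radial blower, a snail-shaped flat housing 51 x 51 x 15 mm with a round inlet on top. Not an axial fan; stays where it is. Origin: centre of its underside.
- heatsink: Bystander: a loose finned copper heatsink, 40 x 40 x 24 mm. Stays where it is. Origin: centre of its underside.
- screwdriver: Bystander: a loose screwdriver with an orange handle, 170 mm long, lying along its x (handle to -x). Stays where it is. Origin: about its middle, on the bench.
Not all that is in view belongs to the job. Several things look just like the guard: the one meant starts farthest from the robot's base.

How it is judged:
By the outcome, as a careful person would: the job done as asked, in the order asked, and still so for the second after the job is handed in, with the robot touching nothing.
It also fails if it takes over 112 s, if anything falls off the work surface, if the arm or the gripper's body presses on something with over 40 N, if the wrist force passes 120 N, or if a joint passes its speed limit or range.

## Robot

A 7-joint arm with a two-finger parallel gripper is mounted at the origin on the work surface. World frame = base frame: x ahead of the robot, y to its left, z up, the work surface at z = 0. Lengths are in m, angles in rad, forces in N, time in s.
With the tool pointing down it reaches from about 0.425 to 0.925 m from the base axis. Payload 6.8 kg.
Tool frame: the origin (TCP) lies on the centre line of the jaws, within the pads' length; the fingertips stand 17 mm ahead of it and the grasp point (between the pads) lies 2 mm behind it; z points along the fingers, x is the direction in which the jaws open and shut, and the axes are right-handed (so a half turn about z gives the same grasp; the last joint's range is limited). The gripper opens to 85 mm and grips with 20 to 120 N. Pads are 22 mm wide; open, the fingers measure 114 mm over their backs; the gripper's body (76 mm by 85 mm) begins 54 mm behind the grasp point. The pads swing forward as they close: fully open they stand 13 mm farther back than shut.
Start: joints at [-0.108, 0.477, 0.022, 1.555, -0.011, 1.109, -0.083], TCP at [0.675, 0, 0.248] pointing down, gripper open.
Joint ranges: [-2.96, 2.96], [-0.34, 2.1], [-1.41, 1.46], [0.24, 2.44], [-1.37, 4.51], [0.17, 1.92], [-2.96, 2.96]. Speed limits (rad/s): [2.39, 2.39, 3.14, 3.14, 3.14, 3.14, 3.14].

## Interface

Orientations are given as a unit quaternion [x, y, z, w].
In Python, from cell import robot gives the robot as it stands.
- The arm moves only by the tool apply_moves, never from a script. Its argument "commands" is one flat list of numbers, 7 for each row, row after row: the closure, from 0 (fully open) to 1 (shut), then the shift along the tool's x, y, z in cm, then the turn, a rotation vector about the tool's x, y, z in rad. A call has 1 to 8 rows; each row is the pose to reach, as a shift and turn from the pose measured when the call began, along the tool's axes at that moment; what a row does not reach only later rows make up. A row lasts 1/10 s, in which the tool goes at most 50 mm and 8.59 degrees, less where a joint would pass 70% of its speed; a pose out of reach is approached as far as the arm can. A call with a gripper value outside its range is refused whole. The fingers move at their own pace and stop on an object; the grip force is fixed at half the most. Time passes only in rows, so rows that repeat a pose let the fingers close. It gives the time, the measured TCP pose, the force and the opening at its end, in the units of the state.
- robot.sense(): the state, without advancing time (a new reading comes with each control period).
- robot.capture(name): name is "scene" or "side" or "wrist"; returns a dict with "color" (480x640x3 uint8, blue, green, red), "vertical_fov" (degrees; the focal length in pixels is half the picture's height over the tangent of half this angle, whatever the lens; pixels are square), "cx", "cy" (the principal point, pixels), "dist" ([k1, k2, p1, p2, k3] as OpenCV has them; the pictures are not rectified), "cam_to_world" (4x4, takes a point from camera to world coordinates). Camera axes: x right, y up, looking along -z (the intrinsics and any distortion apply to the point x, -y, -z); pixel columns grow to the right and rows downward; lengths in m; the calibration is good to about 2 mm. A picture is of the moment at which its call begins. There is no depth.
- robot.close_job(): hands the job in, once; it reports no verdict.
The state is a dict: "time_s": time; "joint_pos": joint angles; "dq": joint speeds; "effort": joint torques, N m; "eef_pos": TCP position; "eef_rot": TCP orientation; "force": force on the tool from outside, world axes, zero at the start; "ft_torque": the same for the moment, N m; "finger_gap": finger opening in m.
Only numpy, scipy, OpenCV 4.12 (cv2) and the standard library are available. Lean on these libraries where they do the work, as an engineer would, in place of code of your own. Each camera call takes 0.05 s, during which the arm holds its last target.

## Working session

There is one attempt and no reset: what is moved stays moved. The work goes in short steps, Python scripts to look and compute and a tool call to move; the robot and the scene stay as the last step left them, time stands still between calls to the robot, and variables do not carry over. Pictures are saved under pics/ and viewed, and the job is handed in when it is done.

Besides the shell and the picture viewer there is one more tool, called after "Emit:" as name(argument=value, ...) on one line, values as JSON. apply_moves: Moves the arm, as the interface text tells. Its arguments: {"type":"object","properties":{"commands":{"type":"array","items":{"type":"number"}}},"required":["commands"]}

```bash
ls; mkdir -p pics
cat > h.py <<'E'
import numpy as np, cv2
from cell import robot
from scipy.spatial.transform import Rotation as R
def cap(name,fn=None):
    d=robot.capture(name)
    if fn: cv2.imwrite('pics/'+fn,d['color'])
    return d
def K(d):
    f=240/np.tan(np.radians(d['vertical_fov'])/2)
    return np.array([[f,0,d['cx']],[0,f,d['cy']],[0,0,1.]])
def p2w(d,uv,z):
    uv=np.array(uv,float).reshape(-1,1,2)
    n=cv2.undistortPoints(uv,K(d),np.array(d['dist'],float)).reshape(-1,2)
    T=np.array(d['cam_to_world'])
    r=np.c_[n[:,0],-n[:,1],-np.ones(len(n))]@T[:3,:3].T
    o=T[:3,3]; z=np.broadcast_to(z,(len(n),))
    return o+r*((z-o[2])/r[:,2])[:,None]
def w2p(d,P):
    P=np.array(P,float).reshape(-1,3);T=np.array(d['cam_to_world'])
    c=(P-T[:3,3])@T[:3,:3]
    c=np.c_[c[:,0],-c[:,1],-c[:,2]]
    return cv2.projectPoints(c,np.zeros(3),np.zeros(3),K(d),np.array(d['dist'],float))[0].reshape(-1,2)
E
python3 - <<'E'
from h import *
print(robot.sense())
for n in ['scene','side','wrist']:
    d=cap(n,n+'0.png'); print(n,d['vertical_fov'],d['cx'],d['cy'],d['dist'],np.round(d['cam_to_world'],3).tolist())
    import pickle; pickle.dump(d,open(n+'0.pkl','wb'))
E
```

```text
pics
{'time_s': 0.0, 'joint_pos': array([-0.10808309,  0.47778737,  0.0223247 ,  1.55648737, -0.01150608,
        1.10926898, -0.08309824]), 'dq': array([ 0.00146286,  0.00061414,  0.00055119,  0.00212867,  0.00011379,
        0.00110766, -0.00106821]), 'effort': array([-5.45967814e-04, -5.96443820e+01,  1.60769675e+00, -2.81194621e+01,
        1.24063640e-02,  9.39900521e-03,  2.20753498e-05]), 'eef_pos': array([ 6.74428972e-01, -1.41416824e-05,  2.47318753e-01]), 'eef_rot': array([ 9.99999584e-01,  8.36322566e-06, -9.09519819e-04,  6.15790722e-05]), 'force': array([-0.35726655,  0.6676069 , -0.27653647]), 'ft_torque': array([-0.06716278,  0.00273401, -0.0030575 ]), 'finger_gap': 0.08551881084932823}
scene 57.07645889899376 324.7721642051382 241.02148428178543 [-0.01471527  0.          0.          0.          0.        ] [[0.399, -0.73, 0.555, 0.974], [0.917, 0.318, -0.241, -0.294], [-0.001, 0.605, 0.796, 0.843], [0.0, 0.0, 0.0, 1.0]]
side 57.8187247226315 315.39141640379916 244.39499537789703 [-0.10877916  0.          0.          0.          0.        ] [[-0.91, 0.323, -0.259, 0.141], [-0.414, -0.691, 0.593, 0.51], [0.012, 0.647, 0.763, 0.77], [0.0, 0.0, 0.0, 1.0]]
wrist 68.63378651202041 320.67916439739344 237.45803720138719 [0.01633411 0.         0.         0.         0.        ] [[1.0, 0.001, 0.002, 0.676], [-0.001, 0.951, 0.309, 0.079], [-0.002, -0.309, 0.951, 0.372], [0.0, 0.0, 0.0, 1.0]]
```

View pics/scene0.png

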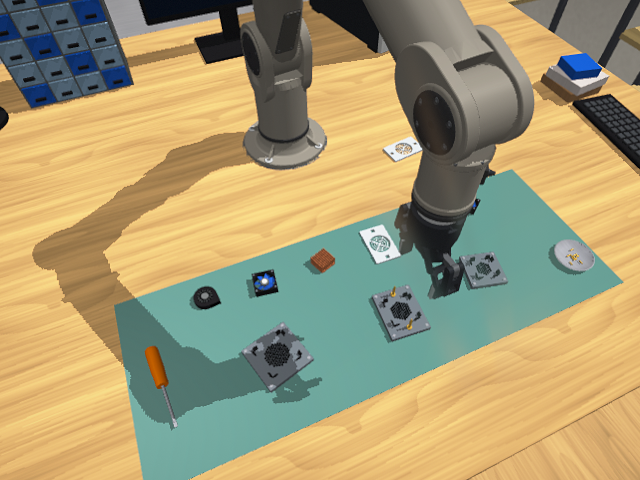

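View pics/side0.png

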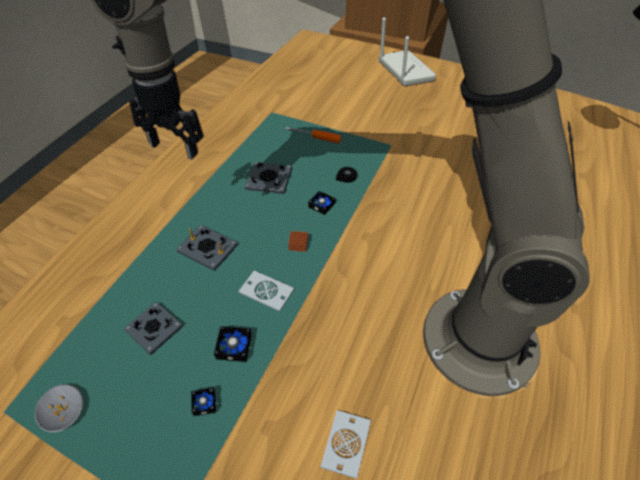

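View pics/wrist0.png

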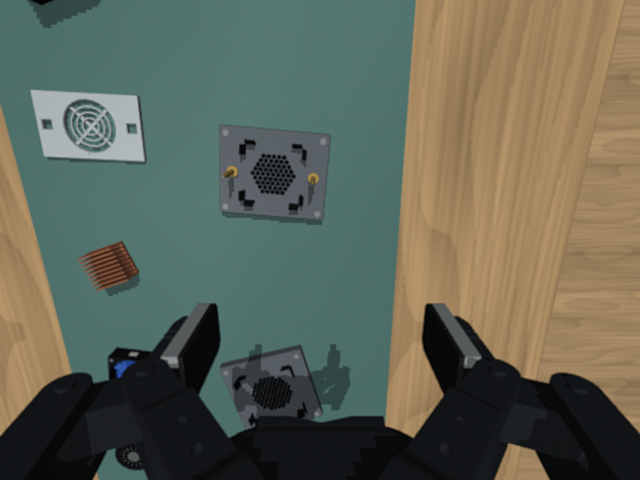

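Run:
```python
from h import *
import pickle
d=pickle.load(open('side0.pkl','rb'));im=d['color']
c=cv2.resize(im[240:480,100:400],None,fx=2.5,fy=2.5,interpolation=cv2.INTER_CUBIC);cv2.imwrite('pics/s_a.png',c)
c=cv2.resize(im[120:280,170:390],None,fx=3.5,fy=3.5,interpolation=cv2.INTER_CUBIC);cv2.imwrite('pics/s_b.png',c)
pts={'gA':(265,290),'gB':(346,443),'fan1':(233,343),'fan2':(204,401),'fan3':(321,202),'blower':(347,174),'hs':(299,241),'pm':(207,246),'ps':(152,326),'pl':(268,177),'sd':(315,135)}
for k,v in pts.items(): print(k,p2w(d,v,0.012)[0].round(3))
```

```text
gA [0.443 0.08  0.012]
gB [0.171 0.297 0.012]
fan1 [0.439 0.215 0.012]
fan2 [0.427 0.337 0.012]
fan3 [ 0.444 -0.211  0.012]
blower [ 0.424 -0.339  0.012]
hs [ 0.437 -0.072  0.012]
pm [0.621 0.031 0.012]
ps [0.606 0.254 0.012]
pl [ 0.609 -0.238  0.012]
sd [ 0.574 -0.462  0.012]
```

View pics/s_a.png

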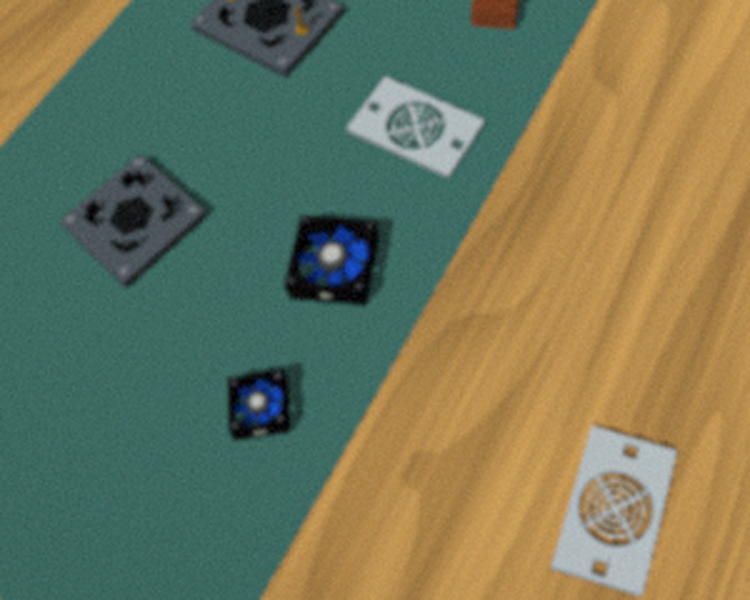

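View pics/s_b.png

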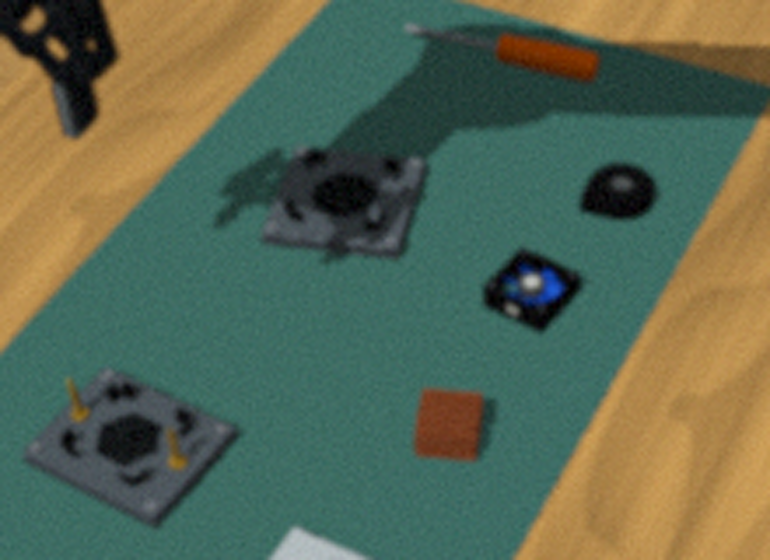

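Run:
```python
from h import *
import pickle
d=pickle.load(open('wrist0.pkl','rb'));im=d['color']
c=cv2.resize(im[110:235,205:345],None,fx=5,fy=5,interpolation=cv2.INTER_CUBIC);cv2.imwrite('pics/w_a.png',c)
# guard by mask
hsv=cv2.cvtColor(im,cv2.COLOR_BGR2HSV)
m=((hsv[...,1]<50)&(hsv[...,2]>150)).astype(np.uint8);m[:, 200:]=0;m[200:]=0
cs,_=cv2.findContours(m,cv2.RETR_EXTERNAL,cv2.CHAIN_APPROX_NONE)
c=max(cs,key=cv2.contourArea);print(cv2.contourArea(c),cv2.boundingRect(c))
w=p2w(d,c.reshape(-1,2),.006)
r=cv2.minAreaRect((w[:,:2]*1000).astype(np.float32));print(r)
```

```text
6561.5 (31, 90, 113, 71)
((446.5048522949219, 75.41720581054688), (61.78213119506836, 99.50959014892578), 87.40977478027344)
```

View pics/w_a.png

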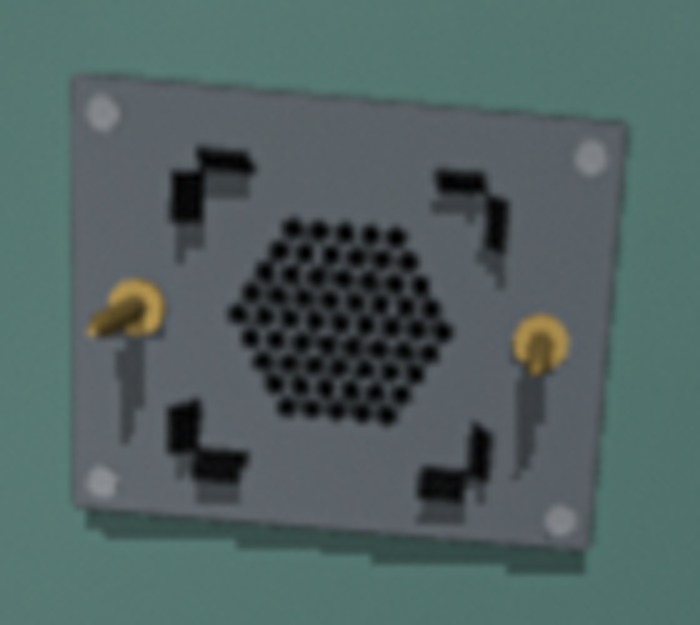

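```bash
cat >> h.py <<'E'
from scipy.optimize import least_squares
def unc(pts,x0,y0,s): return (np.array(pts,float)+.5)/s-.5+[x0,y0]
def fit(d,uv,a,b,z):
    """corner clicks (any cyclic order) -> x,y,theta of rectangle a x b with top at z; reprojection rms"""
    w=p2w(d,uv,z)[:,:2];best=None
    q=np.array([[-a,-b],[a,-b],[a,b],[-a,b]])/2
    for o in (q,q[::-1]):
      for k in range(4):
        Q=np.roll(o,k,0)
        c=w.mean(0)
        t0=np.arctan2(*((w[1]-w[0])@np.array([[0,1],[1,0]]))) - np.arctan2(Q[1,1]-Q[0,1],Q[1,0]-Q[0,0])
        def f(p):
            cs,s=np.cos(p[2]),np.sin(p[2]);P=Q@np.array([[cs,s],[-s,cs]])+p[:2]
            return (w2p(d,np.c_[P,np.full(4,z)])-uv).ravel()
        r=least_squares(f,[*c,t0])
        if best is None or r.cost<best.cost: best=r
    p=best.x;p[2]=(p[2]+np.pi/2)%np.pi-np.pi/2
    return p, np.sqrt(best.cost*2/4)
E
python3 - <<'E'
from h import *
import pickle
d=pickle.load(open('wrist0.pkl','rb'));
uv=unc([(75,75),(627,123),(592,548),(75,505)],205,110,5)
print(fit(d,uv,.11,.088,.012))
print('vent ctr',p2w(d,unc([(341,321)],205,110,5),.012))
print('stud base',p2w(d,unc([(137,306),(542,342)],205,110,5),.012))
print('stud tops',p2w(d,unc([(93,331),(537,372)],205,110,5),.048))
E
```

```text
(array([ 0.62679223,  0.02984604, -0.08475423]), np.float64(1.221240762872339))
vent ctr [[0.62633555 0.03005072 0.012     ]]
stud base [[0.58516609 0.0330631  0.012     ]
 [0.66714637 0.02577538 0.012     ]]
stud tops [[0.58581355 0.03312864 0.048     ]
 [0.66703575 0.02558932 0.048     ]]
```

Emit:
apply_moves(commands=[0,-17.4,-21.5,0,0,0,0,0,-17.4,-21.5,0,0,0,0,0,-17.4,-21.5,0,0,0,0,0,-17.4,-21.5,0,0,0,0,0,-17.4,-21.5,0,0,0,0,0,-17.4,-21.5,0,0,0,0,0,-17.4,-21.5,0,0,0,0,0,-17.4,-21.5,0,0,0,0])

```text
time_s: 0.95
eef_pos: [0.5004, 0.2151, 0.2477]
eef_rot: [1.0, 0.001, -0.001, 0.0]
force: [0.1, -0.9, 0.6]
finger_gap: 0.0854
```

Run:
```python
from h import *
import pickle
d=cap('wrist','wrist1.png');pickle.dump(d,open('wrist1.pkl','wb'));s=robot.sense();print(s['eef_pos'],s['eef_rot'],s['time_s'])
```

```text
[0.50111951 0.21407224 0.24770488] [ 9.99999656e-01 -4.76022956e-04 -5.70855489e-04  3.69423998e-04] 1.0
```

View pics/wrist1.png

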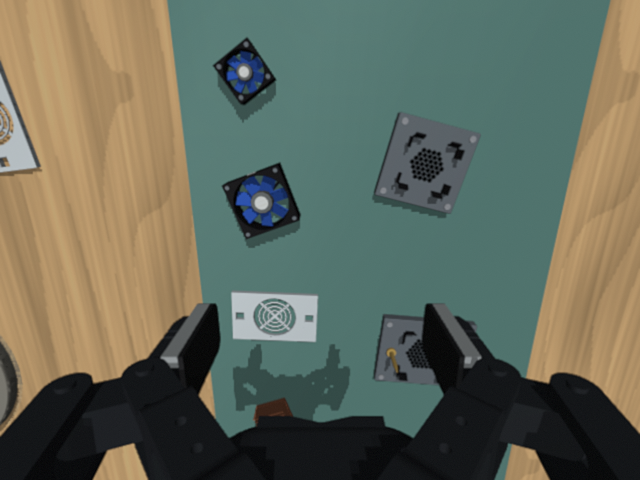

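Run:
```python
from h import *
import pickle
d=pickle.load(open('wrist1.pkl','rb'));im=d['color']
f=lambda x,y:cv2.resize(im[y:y+110,x:x+110],None,fx=4,fy=4,interpolation=cv2.INTER_CUBIC)
a=f(205,150);b=f(190,20);c=cv2.resize(im[105:225,365:490],None,fx=4.5,fy=4.5,interpolation=cv2.INTER_CUBIC)
cv2.imwrite('pics/w1ab.png',np.hstack([a,b][:1]+[np.zeros((440,20,3),np.uint8)][:0]+[b][:1])[:, :800])
cv2.imwrite('pics/w1c.png',c)
```

```text
(no output)
```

View pics/w1ab.png

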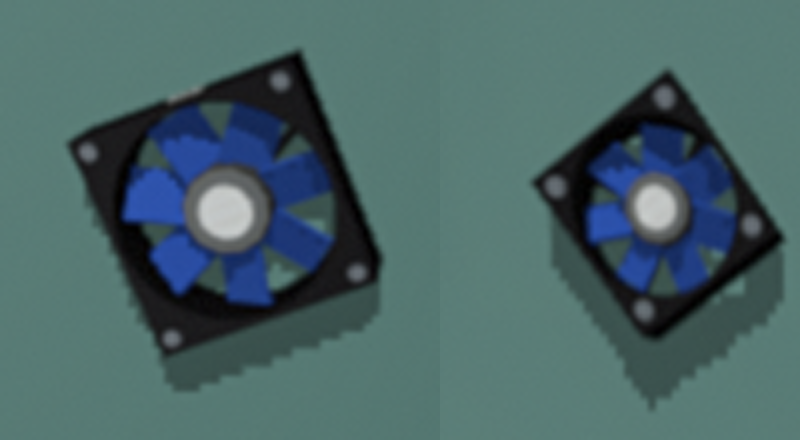

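View pics/w1c.png

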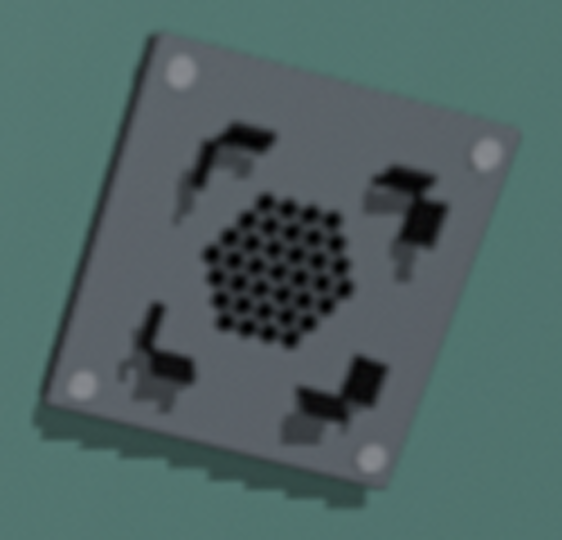

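```bash
cat >> h.py <<'E'
def scr(d,uv,z):
    """square pattern, free size: centre, angle mod 90, side"""
    w=p2w(d,uv,z)[:,:2];c=w.mean(0)
    e=[w[1]-w[0],w[2]-w[1],w[3]-w[2],w[0]-w[3]]
    th=[np.arctan2(v[1],v[0]) for v in e]
    z4=np.mean([np.exp(4j*t) for t in th]);return c.round(4),np.angle(z4)/4,[np.linalg.norm(v).round(4) for v in e]
def tocam(yaw):
    "yaw psi of tool x about world z (tool down)"
def delta(tx,ty,tz,yaw):
    """tool-frame shift (cm) and rotvec from the sensed pose to target: tool down, tool x at world yaw (mod pi nearest)"""
    s=robot.sense();Rc=R.from_quat(s['eef_rot']);p=s['eef_pos']
    cur=np.arctan2(*Rc.as_matrix()[[1,0],0]);yaw=(yaw-cur+np.pi/2)%np.pi-np.pi/2+cur
    Rt=R.from_euler('z',yaw)*R.from_quat([1,0,0,0])
    sh=Rc.inv().apply(np.array([tx,ty,tz])-p)*100
    print('t',s['time_s'],'p',p.round(4),'shift',sh.round(2),'rot',(Rc.inv()*Rt).as_rotvec().round(3),'gap',s['finger_gap'],'q7',s['joint_pos'][6].round(2),'F',s['force'].round(1))
E
python3 - <<'E'
from h import *
import pickle
d=pickle.load(open('wrist1.pkl','rb'))
print('L',scr(d,unc([(88,153),(280,81),(357,272),(172,339)],205,150,4),.025))
print('S',scr(d,unc([(555-440,187),(665-440,97),(752-440,226),(644-440,310)],190,20,4),.020))
print('PS',scr(d,unc([(181,72),(487,154),(371,459),(83,385)],365,105,4.5),.012), p2w(d,unc([(279,271)],365,105,4.5),.012))
print(fit(d,unc([(157,35),(520,132),(384,486),(46,402)],365,105,4.5),.084,.084,.012))
im=d['color']
hsv=cv2.cvtColor(im,cv2.COLOR_BGR2HSV)
m=((hsv[...,1]<50)&(hsv[...,2]>150)).astype(np.uint8);m[:, 330:]=0;m[:,:222]=0;m[:280]=0;m[350:]=0
cs,_=cv2.findContours(m,cv2.RETR_EXTERNAL,cv2.CHAIN_APPROX_NONE)
c=max(cs,key=cv2.contourArea)
w=p2w(d,c.reshape(-1,2),.006)
print(cv2.minAreaRect((w[:,:2]*1000).astype(np.float32)))
E
```

```text
L (array([0.4407, 0.2175]), np.float64(0.35215049182800107), [np.float64(0.0515), np.float64(0.0513), np.float64(0.0515), np.float64(0.0515)])
S (array([0.4304, 0.3385]), np.float64(0.6075844059192047), [np.float64(0.0318), np.float64(0.0317), np.float64(0.0315), np.float64(0.0315)])
PS (array([0.6078, 0.2535]), np.float64(-0.24999149335355342), [np.float64(0.0701), np.float64(0.0703), np.float64(0.0699), np.float64(0.07)]) [[0.6076423  0.25384447 0.012     ]]
(array([0.60689068, 0.25371071, 1.32456812]), np.float64(1.419262936764464))
((445.90631103515625, 75.7359848022461), (62.36561965942383, 100.0626449584961), 87.47049713134766)
```

Run:
```python
from h import *
delta(.4304,.3385,.08,.6076)
```

```text
t 1.0 p [0.5011 0.2141 0.2477] shift [ -7.06 -12.45  16.77] rot [ 0.     0.001 -0.609] gap 0.08562501829300535 q7 -0.54 F [-0.5 -0.4 -0.4]
```

Emit:
apply_moves(commands=[0,-7.06,-12.45,16.77,0,0,-0.609,0,-7.06,-12.45,16.77,0,0,-0.609,0,-7.06,-12.45,16.77,0,0,-0.609,0,-7.06,-12.45,16.77,0,0,-0.609,0,-7.06,-12.45,16.77,0,0,-0.609,0,-7.06,-12.45,16.77,0,0,-0.609,0,-7.06,-12.45,16.77,0,0,-0.609])

```text
time_s: 1.7
eef_pos: [0.4324, 0.3371, 0.0806]
eef_rot: [0.955, 0.297, -0.0, 0.001]
force: [0.8, -0.7, -0.0]
finger_gap: 0.0856
```

Run:
```python
from h import *
d=cap('wrist','wrist2.png');
delta(.4304,.3385,.0235,.6076)
q=np.array([[-20,-20],[20,-20],[20,20],[-20,20]])/1000@np.array([[np.cos(.6076),np.sin(.6076)],[-np.sin(.6076),np.cos(.6076)]])+[.4304,.3385]
print(w2p(d,np.c_[q,np.full(4,.02)]).round(0))
```

```text
t 1.75 p [0.4329 0.3371 0.0813] shift [-0.13 -0.27  5.78] rot [ 0.001 -0.001 -0.004] gap 0.08576807960439399 q7 -0.33 F [ 0.  -0.4  1.4]
[[284. 296.]
 [353. 296.]
 [354. 230.]
 [282. 231.]]
```

View pics/wrist2.png

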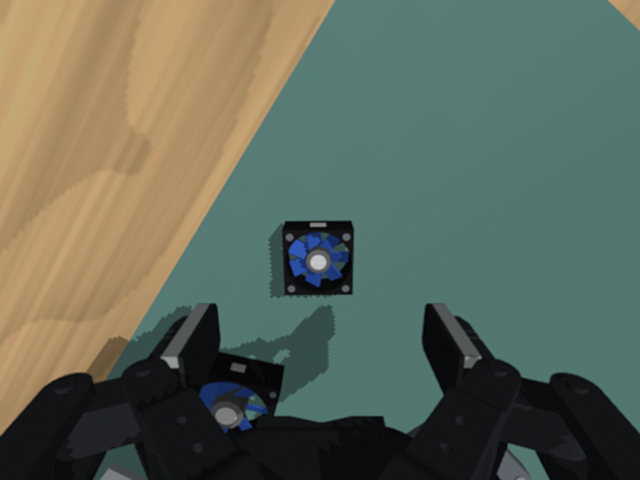

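Emit:
apply_moves(commands=[0,-0.13,-0.27,5.78,0,0,-0.004,0,-0.13,-0.27,5.78,0,0,-0.004,0,-0.13,-0.27,5.78,0,0,-0.004,1,-0.13,-0.27,5.78,0,0,-0.004,1,-0.13,-0.27,5.78,0,0,-0.004,1,-0.13,-0.27,5.78,0,0,-0.004,1,-0.13,-0.27,5.78,0,0,-0.004,1,-0.13,-0.27,5.78,0,0,-0.004])

```text
time_s: 2.55
eef_pos: [0.4313, 0.3392, 0.0251]
eef_rot: [0.954, 0.299, 0.002, 0.0]
force: [-0.8, -1.5, 9.2]
finger_gap: 0.0387
```

Emit:
apply_moves(commands=[1,0,0,0,0,0,0,1,0,0,0,0,0,0])

```text
time_s: 2.75
eef_pos: [0.4316, 0.3395, 0.0258]
eef_rot: [0.954, 0.299, 0.002, -0.0]
force: [-0.2, -0.7, 0.3]
finger_gap: 0.0382
```

Emit:
apply_moves(commands=[1,0,0,-8,0,0,0,1,0,0,-8,0,0,0,1,0,0,-8,0,0,0])

```text
time_s: 3.05
eef_pos: [0.4334, 0.3414, 0.1099]
eef_rot: [0.954, 0.299, 0.006, -0.002]
force: [1.1, 0.4, -0.4]
finger_gap: 0.0382
```

Run:
```python
from h import *
delta(.6077,.2537,.11,-.25)
```

```text
t 3.05 p [0.4334 0.3414 0.1099] shift [ 9.31 17.15  0.11] rot [-0.005 -0.011  0.857] gap 0.03821112309667112 q7 -0.32 F [ 1.1  0.4 -0.4]
```

Emit:
apply_moves(commands=[1,9.31,17.15,0.11,-0.005,-0.011,0.857,1,9.31,17.15,0.11,-0.005,-0.011,0.857,1,9.31,17.15,0.11,-0.005,-0.011,0.857,1,9.31,17.15,0.11,-0.005,-0.011,0.857,1,9.31,17.15,0.11,-0.005,-0.011,0.857,1,9.31,17.15,0.11,-0.005,-0.011,0.857,1,9.31,17.15,0.11,-0.005,-0.011,0.857,1,9.31,17.15,0.11,-0.005,-0.011,0.857])

```text
time_s: 3.85
eef_pos: [0.6071, 0.2538, 0.1092]
eef_rot: [0.992, -0.123, -0.0, 0.0]
force: [-0.3, 0.1, -0.6]
finger_gap: 0.0383
```

Run:
```python
from h import *
import pickle
d=cap('wrist','wrist3.png');pickle.dump(d,open('wrist3.pkl','wb'))
delta(.6077,.2537,.06,-.25)
```

```text
t 3.9 p [0.6071 0.2539 0.1094] shift [0.06 0.   4.94] rot [0.001 0.    0.003] gap 0.038144433292731095 q7 -0.73 F [-0.4  0.5 -0.5]
```

View pics/wrist3.png

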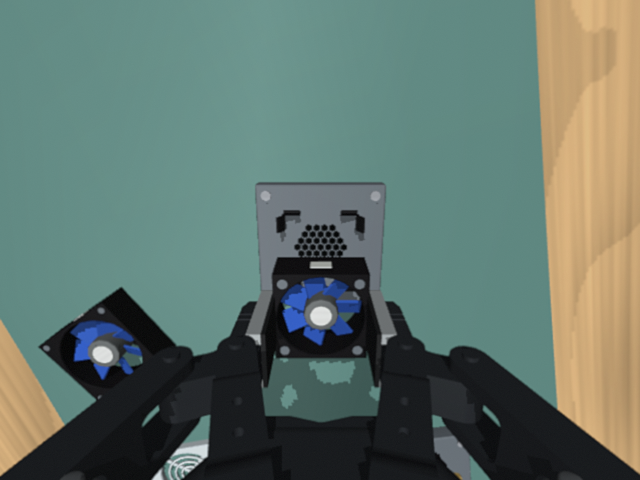

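Run:
```python
from h import *
import pickle
d=pickle.load(open('wrist3.pkl','rb'));im=d['color']
cv2.imwrite('pics/w3a.png',cv2.resize(im[250:370,245:395],None,fx=5,fy=5,interpolation=cv2.INTER_CUBIC))
cv2.imwrite('pics/w3b.png',cv2.resize(im[170:290,245:395],None,fx=5,fy=5,interpolation=cv2.INTER_CUBIC))
```

```text
(no output)
```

View pics/w3a.png

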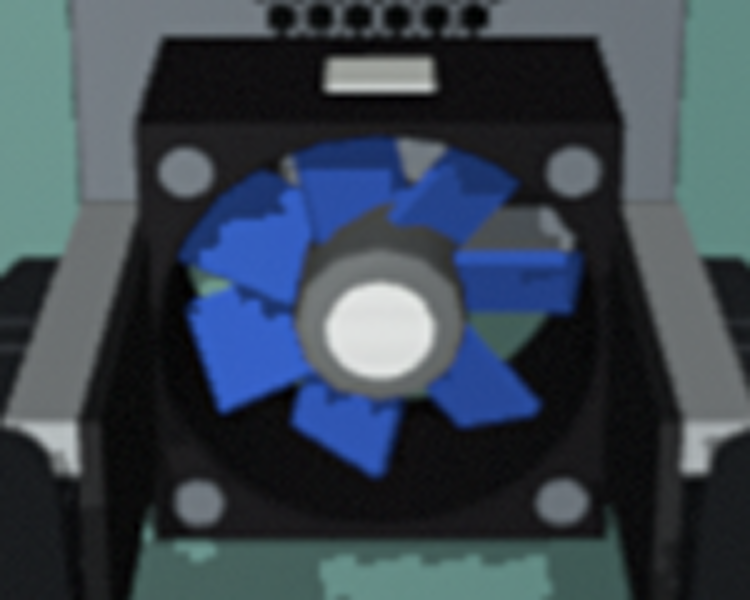

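View pics/w3b.png

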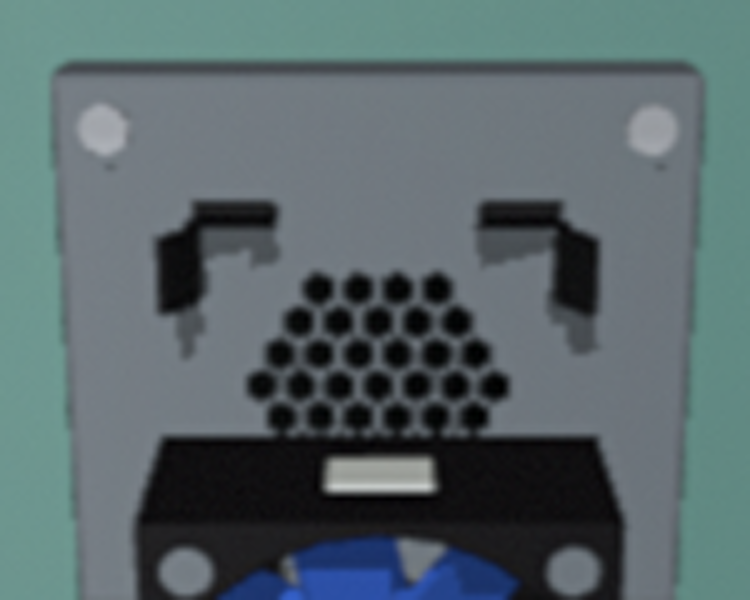

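Run:
```python
from h import *
import pickle
d=pickle.load(open('wrist3.pkl','rb'))
f=unc([(185,172),(575,172),(562,502),(199,502)],245,250,5)
for z in (.100,.102,.104,.106): print('fan',z,scr(d,f,z))
w=p2w(d,unc([(102,129),(653,130)],245,170,5),.012)[:,:2];e=w[1]-w[0];print(np.linalg.norm(e),np.arctan2(e[1],e[0]))
n=np.array([e[1],-e[0]])/np.linalg.norm(e);print('panel',w.mean(0)+n*.035)
```

```text
fan 0.1 (array([0.6077, 0.2528]), np.float64(-0.2470448203798223), [np.float64(0.0326), np.float64(0.0323), np.float64(0.0323), np.float64(0.0323)])
fan 0.102 (array([0.608, 0.254]), np.float64(-0.24704482037982314), [np.float64(0.0321), np.float64(0.0318), np.float64(0.0319), np.float64(0.0318)])
fan 0.104 (array([0.6083, 0.2551]), np.float64(-0.24704482037982256), [np.float64(0.0316), np.float64(0.0313), np.float64(0.0314), np.float64(0.0313)])
fan 0.106 (array([0.6086, 0.2563]), np.float64(-0.2470448203798228), [np.float64(0.0311), np.float64(0.0308), np.float64(0.0309), np.float64(0.0308)])
0.07029130867389048 -0.24961759184352536
panel [0.60749812 0.25394752]
```

Emit:
apply_moves(commands=[1,0.03,0,4.5,0,0,0,1,0.03,0,5.5,0,0,0,1,0.03,0,6.2,0,0,0,1,0.03,0,6.8,0,0,0,1,0.03,0,7.1,0,0,0,1,0.03,0,7.1,0,0,0])

```text
time_s: 4.5
eef_pos: [0.6077, 0.2539, 0.039]
eef_rot: [0.992, -0.123, 0.0, 0.0]
force: [-0.3, -0.3, -0.4]
finger_gap: 0.0381
```

Run:
```python
from h import *
d=cap('wrist')
cv2.imwrite('pics/w4.png',cv2.resize(d['color'][180:400,210:430],None,fx=2.7,fy=2.7,interpolation=cv2.INTER_CUBIC))
delta(.6077,.2537,.0375,-.25)
```

```text
t 4.55 p [0.6078 0.2539 0.0391] shift [-0.    0.03  0.16] rot [-0.    -0.     0.003] gap 0.038193858553949384 q7 -0.73 F [-0.4  0.5  0.6]
```

View pics/w4.png

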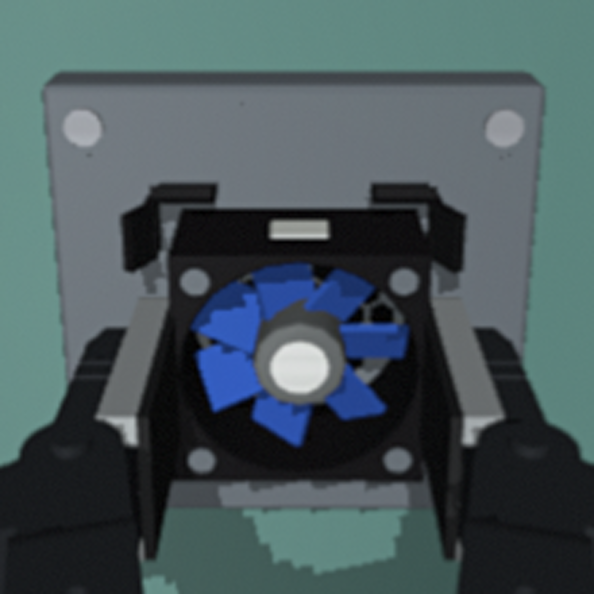

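Emit:
apply_moves(commands=[1,0,0,0.1,0,0,0,1,0,0,0.2,0,0,0,1,0,0,0.25,0,0,0])

```text
time_s: 4.85
eef_pos: [0.6081, 0.2541, 0.0373]
eef_rot: [0.992, -0.123, 0.001, -0.0]
force: [-1.6, -1.0, 6.6]
finger_gap: 0.0381
```

Emit:
apply_moves(commands=[0,0,0,0,0,0,0,0,0,0,0,0,0,0,0,0,0,0,0,0,0,0,0,0,0,0,0,0,0,0,0,-10,0,0,0,0,0,0,-10,0,0,0,0,0,0,-10,0,0,0])

```text
time_s: 5.55
eef_pos: [0.6124, 0.2559, 0.1448]
eef_rot: [0.992, -0.123, 0.006, -0.004]
force: [0.9, -0.1, 1.4]
finger_gap: 0.0854
```

Run:
```python
from h import *
d=cap('wrist')
cv2.imwrite('pics/w5.png',cv2.resize(d['color'][150:400,190:450],None,fx=2.3,fy=2.3,interpolation=cv2.INTER_CUBIC))
delta(.4407,.2175,.10,.352)
delta(.4407,.2175,.10,.352-np.pi/2)
```

```text
t 5.6 p [0.6106 0.2552 0.1415] shift [-15.58   7.83   4.  ] rot [-0.004 -0.009 -0.599] gap 0.08557867649615888 q7 -0.73 F [-0.2  0.4  0.1]
t 5.6 p [0.6106 0.2552 0.1415] shift [-15.58   7.83   4.  ] rot [-0.009 -0.004  0.972] gap 0.08557867649615888 q7 -0.73 F [-0.2  0.4  0.1]
```

View pics/w5.png

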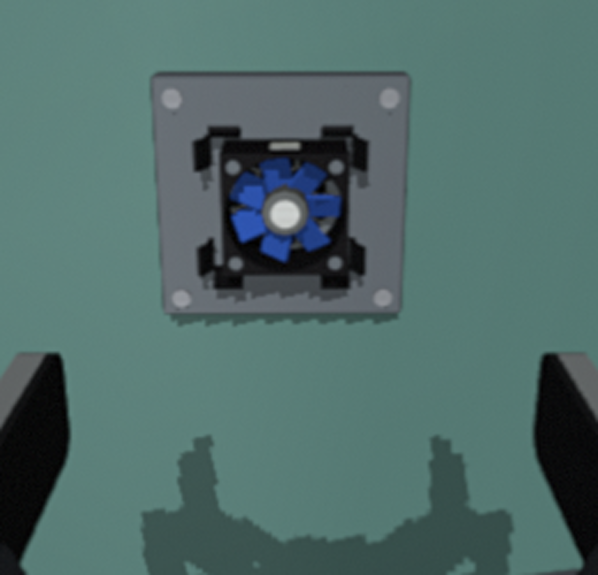

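Emit:
apply_moves(commands=[0,-15.58,7.83,4,-0.004,-0.009,-0.599,0,-15.58,7.83,4,-0.004,-0.009,-0.599,0,-15.58,7.83,4,-0.004,-0.009,-0.599,0,-15.58,7.83,4,-0.004,-0.009,-0.599,0,-15.58,7.83,4,-0.004,-0.009,-0.599,0,-15.58,7.83,4,-0.004,-0.009,-0.599,0,-15.58,7.83,4,-0.004,-0.009,-0.599])

```text
time_s: 6.3
eef_pos: [0.442, 0.2179, 0.1]
eef_rot: [0.985, 0.174, 0.0, -0.0]
force: [-0.3, -0.1, 0.2]
finger_gap: 0.0855
```

Run:
```python
from h import *
d=cap('wrist')
cv2.imwrite('pics/w6.png',cv2.resize(d['color'][150:400,190:450],None,fx=2.3,fy=2.3,interpolation=cv2.INTER_CUBIC))
delta(.4407,.2175,.022,.352)
```

```text
t 6.35 p [0.442  0.2179 0.1   ] shift [-0.14 -0.01  7.8 ] rot [ 0.    -0.001 -0.002] gap 0.0852817249532682 q7 -0.33 F [0.3 0.2 0.3]
```

View pics/w6.png

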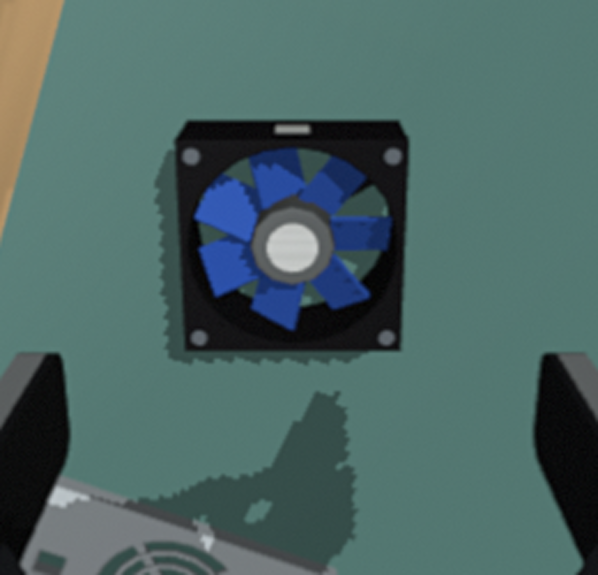

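Emit:
apply_moves(commands=[0,-0.14,-0.01,4.5,0,0,0,0,-0.14,-0.01,7.5,0,0,0,0,-0.14,-0.01,7.8,0,0,0,0,-0.14,-0.01,7.8,0,0,0,1,-0.14,-0.01,7.8,0,0,0,1,-0.14,-0.01,7.8,0,0,0,1,-0.14,-0.01,7.8,0,0,0,1,-0.14,-0.01,7.8,0,0,0])

```text
time_s: 7.15
eef_pos: [0.442, 0.2182, 0.0238]
eef_rot: [0.985, 0.174, 0.002, -0.001]
force: [-1.0, -0.5, 5.4]
finger_gap: 0.0581
```

Emit:
apply_moves(commands=[1,0,0,0,0,0,0,1,0,0,0,0,0,0])

```text
time_s: 7.35
eef_pos: [0.4427, 0.2185, 0.0248]
eef_rot: [0.985, 0.174, 0.003, -0.001]
force: [-0.2, -0.7, -0.8]
finger_gap: 0.0584
```

Emit:
apply_moves(commands=[1,0,0,-10,0,0,0,1,0,0,-14,0,0,0,1,0,0,-14,0,0,0,1,0,0,-14,0,0,0])

```text
time_s: 7.75
eef_pos: [0.4452, 0.2201, 0.1705]
eef_rot: [0.985, 0.174, 0.008, -0.003]
force: [0.5, -0.2, -0.9]
finger_gap: 0.0582
```

Run:
```python
from h import *
delta(.609,-.16,.17,0)
```

```text
t 7.75 p [0.4452 0.2201 0.1705] shift [ 2.390e+00  4.132e+01 -2.000e-02] rot [-0.006 -0.016  0.349] gap 0.058164563488389526 q7 -0.3 F [ 0.5 -0.2 -0.9]
```

Run:
```python
from h import *
delta(.609,-.33,.20,0)
```

```text
t 7.75 p [0.4452 0.2201 0.1705] shift [-3.37 57.28 -3.16] rot [-0.006 -0.016  0.349] gap 0.058164563488389526 q7 -0.3 F [ 0.5 -0.2 -0.9]
```

Emit:
apply_moves(commands=[1,-3.37,57.28,-3.16,-0.006,-0.016,0.349,1,-3.37,57.28,-3.16,-0.006,-0.016,0.349,1,-3.37,57.28,-3.16,-0.006,-0.016,0.349,1,-3.37,57.28,-3.16,-0.006,-0.016,0.349,1,-3.37,57.28,-3.16,-0.006,-0.016,0.349,1,-3.37,57.28,-3.16,-0.006,-0.016,0.349,1,-3.37,57.28,-3.16,-0.006,-0.016,0.349,1,-3.37,57.28,-3.16,-0.006,-0.016,0.349])

```text
time_s: 8.55
eef_pos: [0.5581, -0.1657, 0.1887]
eef_rot: [1.0, 0.0, -0.0, 0.0]
force: [1.2, -0.1, 0.2]
finger_gap: 0.0583
```

Run:
```python
from h import *
delta(.609,-.33,.20,0)
```

```text
t 8.55 p [ 0.5581 -0.1657  0.1887] shift [ 5.09 16.43 -1.13] rot [0.    0.001 0.   ] gap 0.058250433691486005 q7 0.21 F [ 1.2 -0.1  0.2]
```

Emit:
apply_moves(commands=[1,5.09,16.43,-1.13,0,0,0,1,5.09,16.43,-1.13,0,0,0,1,5.09,16.43,-1.13,0,0,0,1,5.09,16.43,-1.13,0,0,0,1,5.09,16.43,-1.13,0,0,0])

```text
time_s: 9.05
eef_pos: [0.6079, -0.3354, 0.1989]
eef_rot: [1.0, -0.003, -0.001, 0.002]
force: [-0.2, -1.3, -1.1]
finger_gap: 0.0587
```

Run:
```python
from h import *
import pickle
d=cap('wrist','wrist7.png');pickle.dump(d,open('wrist7.pkl','wb'))
print(w2p(d,[[.609,-.238,.012],[.444,-.211,.02]]))
```

```text
[[320.61282825  98.73890258]
 [107.06799302  61.33903339]]
```

View pics/wrist7.png

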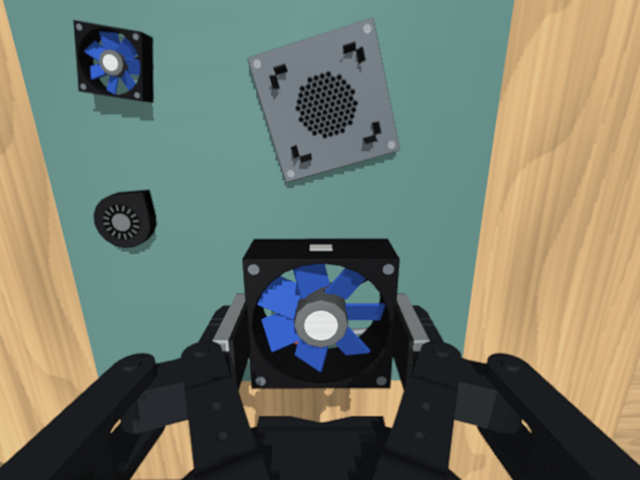

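Wrist view shows panel_large at (326,104), fan_medium at (111,62), blower at (122,222) and the large fan held at (321,323).

Run:
```python
from h import *
import pickle
d=pickle.load(open('wrist7.pkl','rb'));im=d['color']
cv2.imwrite('pics/w7a.png',cv2.resize(im[10:190,240:410],None,fx=3.3,fy=3.3,interpolation=cv2.INTER_CUBIC))
cv2.imwrite('pics/w7b.png',cv2.resize(im[10:120,60:170],None,fx=4,fy=4,interpolation=cv2.INTER_CUBIC))
```

```text
(no output)
```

View pics/w7a.png

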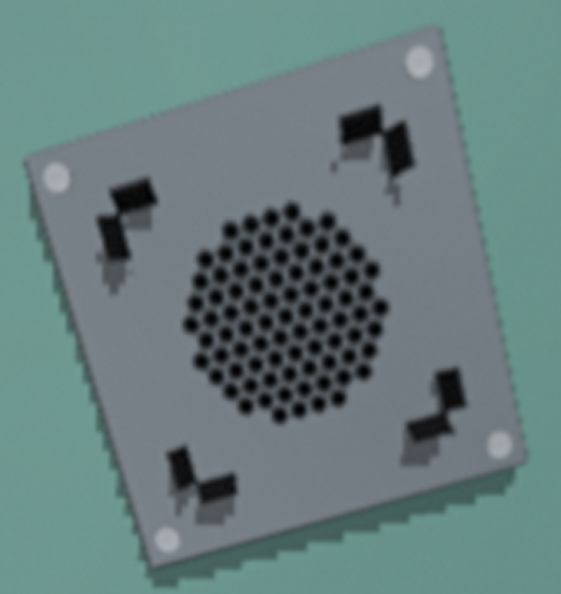

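View pics/w7b.png

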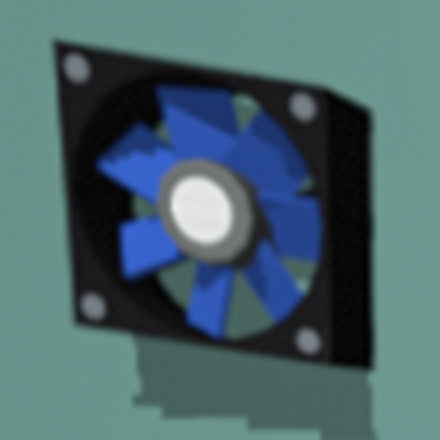

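Run:
```python
from h import *
import pickle
d=pickle.load(open('wrist7.pkl','rb'))
P,th,s=scr(d,unc([(56,178),(420,62),(500,445),(167,540)],240,10,3.3),.012);print('PL',P,th,s,p2w(d,unc([(287,313)],240,10,3.3),.012))
print('M',scr(d,unc([(76,67),(303,106),(309,341),(93,306)],60,10,4),.02))
delta(*P,.12,th)
print('fan held',[scr(d,[(253,270),(389,270),(381,381),(261,381)],z) for z in(.197,.199,.201)])
```

```text
PL [ 0.6136 -0.2432] 0.2668148942495536 [np.float64(0.0904), np.float64(0.0902), np.float64(0.0904), np.float64(0.0902)] [[ 0.6139351  -0.24245536  0.012     ]]
M (array([ 0.4452, -0.2112]), np.float64(-0.15184961031881075), [np.float64(0.0416), np.float64(0.0416), np.float64(0.0417), np.float64(0.0415)])
t 9.1 p [ 0.6081 -0.332   0.1986] shift [ 0.55 -8.89  7.86] rot [ 0.     0.003 -0.27 ] gap 0.058449024496961724 q7 0.46 F [-0.6  0.5 -1.2]
fan held [(array([ 0.6089, -0.3369]), np.float64(-0.0064410016064481435), [np.float64(0.0529), np.float64(0.0523), np.float64(0.0521), np.float64(0.0523)]), (array([ 0.6089, -0.3356]), np.float64(-0.0064410016064493395), [np.float64(0.0521), np.float64(0.0515), np.float64(0.0513), np.float64(0.0515)]), (array([ 0.6089, -0.3343]), np.float64(-0.006441001606449204), [np.float64(0.0513), np.float64(0.0506), np.float64(0.0505), np.float64(0.0507)])]
```

Emit:
apply_moves(commands=[1,0.55,-8.89,7.86,0,0.003,-0.27,1,0.55,-8.89,7.86,0,0.003,-0.27,1,0.55,-8.89,7.86,0,0.003,-0.27,1,0.55,-8.89,7.86,0,0.003,-0.27,1,0.55,-8.89,7.86,0,0.003,-0.27,1,0.55,-8.89,7.86,0,0.003,-0.27])

```text
time_s: 9.7
eef_pos: [0.6142, -0.2452, 0.1215]
eef_rot: [0.991, 0.132, 0.001, 0.001]
force: [-0.0, 0.1, -0.4]
finger_gap: 0.0586
```

Run:
```python
from h import *
import pickle
d=cap('wrist','wrist8.png');pickle.dump(d,open('wrist8.pkl','wb'));im=d['color']
delta(.6136,-.2432,.0368,.2668)
cv2.imwrite('pics/w8.png',cv2.resize(im[140:410,215:425],None,fx=2.8,fy=2.2,interpolation=cv2.INTER_CUBIC))
```

```text
t 9.75 p [ 0.6141 -0.2454  0.1215] shift [-0.01 -0.25  8.47] rot [ 0.003 -0.002 -0.003] gap 0.058585144786691364 q7 0.57 F [ 0.4 -0.1 -0.7]
```

View pics/w8.png

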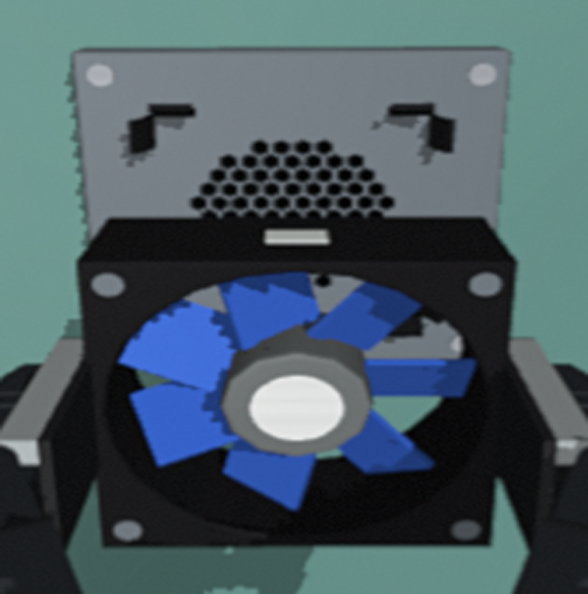

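Run:
```python
from h import *
import pickle
d=pickle.load(open('wrist8.pkl','rb'))
S=np.array([2.8,2.2])
U=lambda p:(np.array(p,float)+.5)/S-.5+[215,140]
w=p2w(d,U([(100,75),(483,74)]),.012)[:,:2];e=w[1]-w[0];print(np.linalg.norm(e),np.arctan2(e[1],e[0]))
n=np.array([e[1],-e[0]])/np.linalg.norm(e);P=w.mean(0)+n*.045;print('panel',P)
F=scr(d,U([(108,285),(486,284),(466,530),(128,530)]),.1215);print(F)
Rt=robot.sense()['eef_rot'];print('err tool cm',R.from_quat(Rt).inv().apply([*(P-F[0]),0])*100)
```

```text
0.09023661809247552 0.26603841381502175
panel [ 0.61350385 -0.24360715]
(array([ 0.615 , -0.2453]), np.float64(0.26341207884652207), [np.float64(0.0517), np.float64(0.0518), np.float64(0.0516), np.float64(0.0516)])
err tool cm [-0.10023637 -0.20247015 -0.00075653]
```

Emit:
apply_moves(commands=[1,-0.08,-0.2,4.5,0.003,-0.002,0,1,-0.08,-0.2,6.5,0.003,-0.002,0,1,-0.08,-0.2,7.4,0.003,-0.002,0,1,-0.08,-0.2,8,0.003,-0.002,0,1,-0.08,-0.2,8.3,0.003,-0.002,0,1,-0.08,-0.2,8.3,0.003,-0.002,0])

```text
time_s: 10.35
eef_pos: [0.6136, -0.2443, 0.0393]
eef_rot: [0.991, 0.131, 0.001, 0.0]
force: [-0.5, 0.1, -0.1]
finger_gap: 0.0585
```

Emit:
apply_moves(commands=[1,0,0,0.1,0,0,0,1,0,0,0.15,0,0,0,1,0,0,0.2,0,0,0])

```text
time_s: 10.65
eef_pos: [0.614, -0.2444, 0.0379]
eef_rot: [0.991, 0.131, 0.001, 0.0]
force: [0.2, -0.1, -1.4]
finger_gap: 0.0583
```

Run:
```python
from h import *
d=cap('wrist')
cv2.imwrite('pics/w9.png',cv2.resize(d['color'][180:420,190:450],None,fx=2.3,fy=2.3,interpolation=cv2.INTER_CUBIC))
delta(.6136,-.2432,.0368,.2668)
```

```text
t 10.7 p [ 0.6138 -0.2443  0.0376] shift [ 0.01 -0.11  0.08] rot [ 0.001 -0.002 -0.003] gap 0.05830206490449741 q7 0.57 F [-0.2 -0.  -1.1]
```

View pics/w9.png

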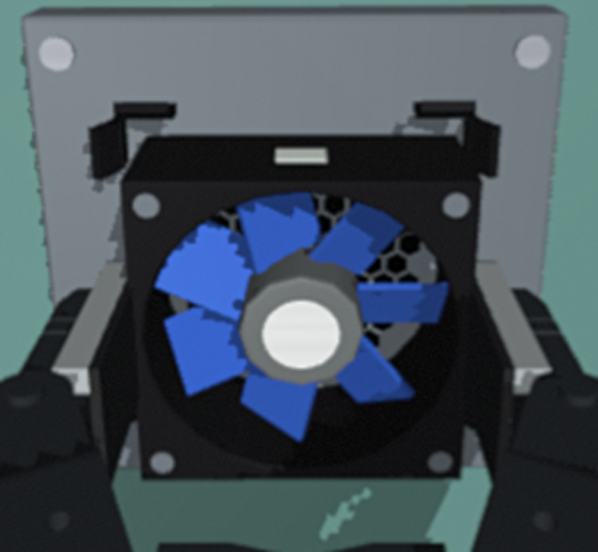

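Inside the guides; no contact yet. A bit lower and toward −y 1 mm.

Emit:
apply_moves(commands=[1,0,-0.08,0.1,0,0,0,1,0,-0.08,0.2,0,0,0,1,0,-0.08,0.25,0,0,0])

```text
time_s: 11.0
eef_pos: [0.6137, -0.2434, 0.0359]
eef_rot: [0.991, 0.132, 0.001, 0.0]
force: [-4.1, 1.2, 10.1]
finger_gap: 0.0584
```

Emit:
apply_moves(commands=[0,0,0,0,0,0,0,0,0,0,0,0,0,0,0,0,0,0,0,0,0,0,0,0,0,0,0,0,0,0,0,-11,0,0,0,0,0,0,-11,0,0,0,0,0,0,-11,0,0,0])

```text
time_s: 11.7
eef_pos: [0.6169, -0.2448, 0.1522]
eef_rot: [0.991, 0.131, 0.005, 0.002]
force: [1.3, 0.5, 0.7]
finger_gap: 0.0852
```

Run:
```python
from h import *
d=cap('wrist')
cv2.imwrite('pics/w10.png',cv2.resize(d['color'][100:360,190:450],None,fx=2.3,fy=2.3,interpolation=cv2.INTER_CUBIC))
delta(.4452,-.2112,.10,-.152)
```

```text
t 11.75 p [ 0.6165 -0.2446  0.1515] shift [-15.71  -7.71   4.96] rot [ 0.004 -0.01   0.415] gap 0.08538451558804548 q7 0.57 F [ 0.9 -0.2  0.8]
```

View pics/w10.png

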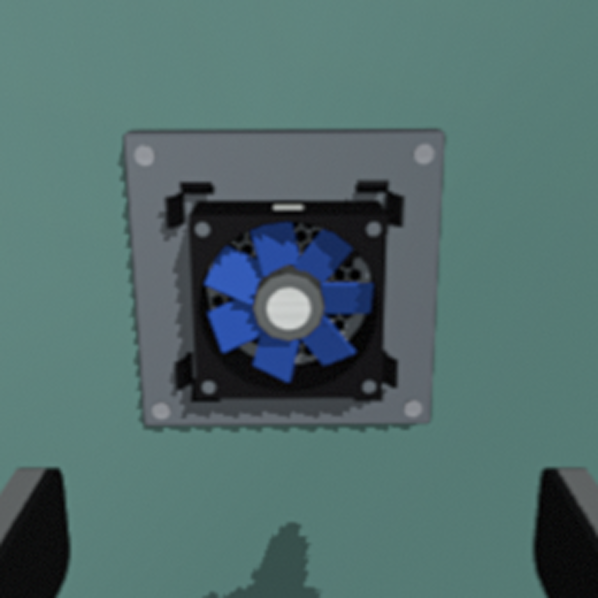

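Run:
```python
from h import *
delta(.4452,-.2112,.10,-.152+np.pi/2)
```

```text
t 11.75 p [ 0.6165 -0.2446  0.1515] shift [-15.71  -7.71   4.96] rot [ 0.01  -0.005 -1.155] gap 0.08538451558804548 q7 0.57 F [ 0.9 -0.2  0.8]
```

Emit:
apply_moves(commands=[0,-15.71,-7.71,4.96,0.01,-0.005,-1.155,0,-15.71,-7.71,4.96,0.01,-0.005,-1.155,0,-15.71,-7.71,4.96,0.01,-0.005,-1.155,0,-15.71,-7.71,4.96,0.01,-0.005,-1.155,0,-15.71,-7.71,4.96,0.01,-0.005,-1.155,0,-15.71,-7.71,4.96,0.01,-0.005,-1.155,0,-15.71,-7.71,4.96,0.01,-0.005,-1.155,0,-15.71,-7.71,4.96,0.01,-0.005,-1.155])

```text
time_s: 12.55
eef_pos: [0.4444, -0.2108, 0.099]
eef_rot: [0.757, 0.653, -0.0, -0.001]
force: [-0.7, 0.9, 0.0]
finger_gap: 0.0855
```

Emit:
apply_moves(commands=[0,0,0,0,0,0,-0.02,0,0,0,0,0,0,-0.02])

```text
time_s: 12.75
eef_pos: [0.4436, -0.2106, 0.0982]
eef_rot: [0.751, 0.66, -0.0, -0.002]
force: [-1.2, 0.0, 0.6]
finger_gap: 0.0849
```

Run:
```python
from h import *
import pickle
d=cap('wrist');pickle.dump(d,open('wrist11.pkl','wb'))
delta(.4452,-.2112,.022,-.152+np.pi/2)
cv2.imwrite('pics/w11.png',cv2.resize(d['color'][150:400,190:450],None,fx=2.3,fy=2.3,interpolation=cv2.INTER_CUBIC))
```

```text
t 12.8 p [ 0.4439 -0.2107  0.0984] shift [-0.04  0.16  7.64] rot [-0.003 -0.001  0.023] gap 0.08520191646403835 q7 1.6 F [-0.2  0.5 -0.2]
```

View pics/w11.png

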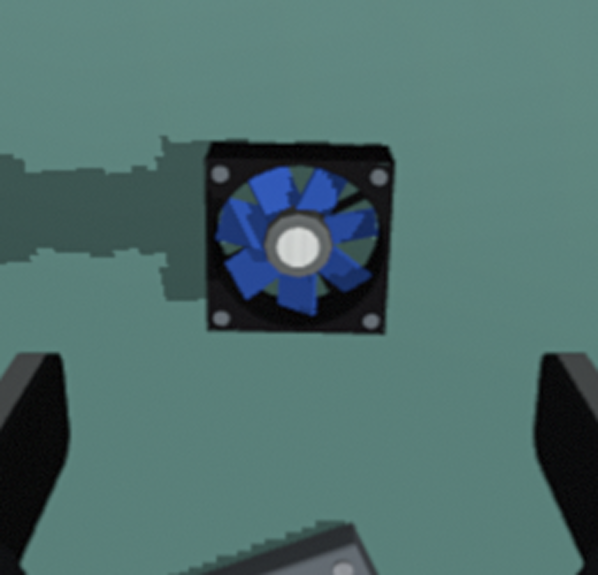

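Emit:
apply_moves(commands=[0,-0.04,0.16,4.5,-0.003,-0.001,0.023,0,-0.04,0.16,7.3,-0.003,-0.001,0.023,0,-0.04,0.16,7.64,-0.003,-0.001,0.023,0,-0.04,0.16,7.64,-0.003,-0.001,0.023,1,-0.04,0.16,7.64,-0.003,-0.001,0.023,1,-0.04,0.16,7.64,-0.003,-0.001,0.023,1,-0.04,0.16,7.64,-0.003,-0.001,0.023,1,-0.04,0.16,7.64,-0.003,-0.001,0.023])

```text
time_s: 13.6
eef_pos: [0.4462, -0.2116, 0.0236]
eef_rot: [0.759, 0.651, 0.001, 0.001]
force: [-0.7, 1.2, 8.3]
finger_gap: 0.0483
```

Emit:
apply_moves(commands=[1,0,0,0,0,0,0,1,0,0,0,0,0,0])

```text
time_s: 13.8
eef_pos: [0.4467, -0.2119, 0.0243]
eef_rot: [0.759, 0.651, 0.001, 0.002]
force: [-0.2, -0.1, 0.1]
finger_gap: 0.0485
```

Emit:
apply_moves(commands=[1,0,0,-5,0,0,0,1,0,0,-10,0,0,0,1,0,0,-14,0,0,0,1,0,0,-14,0,0,0])

```text
time_s: 14.2
eef_pos: [0.4495, -0.2129, 0.1698]
eef_rot: [0.759, 0.651, 0.003, 0.007]
force: [0.8, -0.1, -0.5]
finger_gap: 0.0484
```

Run:
```python
from h import *
delta(.6265,.030,.16,-.088+np.pi/2)
```

```text
t 14.2 p [ 0.4495 -0.2129  0.1698] shift [26.71 13.78  1.09] rot [ 0.014  0.004 -0.065] gap 0.04840415005252284 q7 1.62 F [ 0.8 -0.1 -0.5]
```

Emit:
apply_moves(commands=[1,26.71,13.78,1.09,0.014,0.004,-0.065,1,26.71,13.78,1.09,0.014,0.004,-0.065,1,26.71,13.78,1.09,0.014,0.004,-0.065,1,26.71,13.78,1.09,0.014,0.004,-0.065,1,26.71,13.78,1.09,0.014,0.004,-0.065,1,26.71,13.78,1.09,0.014,0.004,-0.065,1,26.71,13.78,1.09,0.014,0.004,-0.065,1,26.71,13.78,1.09,0.014,0.004,-0.065])

```text
time_s: 15.0
eef_pos: [0.6263, 0.0318, 0.1586]
eef_rot: [0.737, 0.676, -0.0, -0.001]
force: [-0.5, -0.5, -1.6]
finger_gap: 0.0484
```

Run:
```python
from h import *
import pickle
d=cap('wrist','wrist12.png');pickle.dump(d,open('wrist12.pkl','wb'));im=d['color']
delta(.6265,.030,.0363,-.088+np.pi/2)
cv2.imwrite('pics/w12.png',cv2.resize(im[140:410,215:425],None,fx=2.8,fy=2.2,interpolation=cv2.INTER_CUBIC))
```

```text
t 15.05 p [0.6258 0.0297 0.1587] shift [ 0.05  0.09 12.24] rot [-0.002  0.001  0.   ] gap 0.04810332166187193 q7 1.16 F [-1.1  0.1 -0.7]
```

View pics/w12.png

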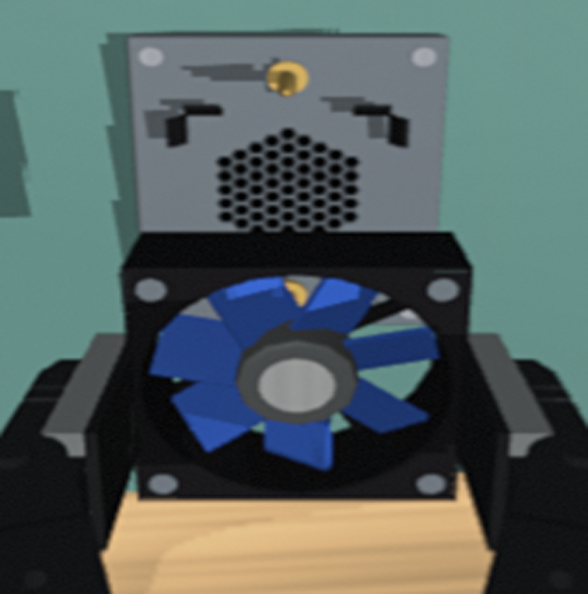

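Run:
```python
from h import *
import pickle
d=pickle.load(open('wrist12.pkl','rb'))
S=np.array([2.8,2.2])
U=lambda p:(np.array(p,float)+.5)/S-.5+[215,140]
w=p2w(d,U([(151,57),(424,57)]),.012)[:,:2];e=w[1]-w[0];print(np.linalg.norm(e),np.arctan2(e[1],e[0])-np.pi/2)
n=np.array([e[1],-e[0]])/np.linalg.norm(e);P=w.mean(0)-abs(n)*0+(-n if n[0]>0 else n)*.048;print('panel',P)
print('stud base',p2w(d,U([(290,76)]),.012),'->ctr',p2w(d,U([(290,76)]),.012)[0,:2]+np.array([-np.cos(.088),np.sin(.088)])*.041)
F=scr(d,U([(150,290),(443,290),(431,484),(163,484)]),.1587-.0243+.020);print(F)
Rt=robot.sense()['eef_rot'];print('err tool cm',R.from_quat(Rt).inv().apply([*(P-F[0]),0])*100)
```

```text
0.07408889403694867 -0.08648820526138046
panel [0.530651   0.03736814]
stud base [[0.58500087 0.03331789 0.012     ]] ->ctr [0.54415951 0.03692123]
(array([0.6247, 0.0317]), np.float64(-0.08575987599822876), [np.float64(0.0416), np.float64(0.0414), np.float64(0.0414), np.float64(0.0414)])
err tool cm [-0.25962279 -9.41837437  0.01575952]
```

Emit:
apply_moves(commands=[1,0,0.16,4.8,0,0,0,1,0,0.16,8.5,0,0,0,1,0,0.16,9.6,0,0,0,1,0,0.16,9.9,0,0,0,1,0,0.16,9.9,0,0,0])

```text
time_s: 15.55
eef_pos: [0.6277, 0.0287, 0.0607]
eef_rot: [0.738, 0.675, -0.001, 0.0]
force: [0.5, 0.4, -0.2]
finger_gap: 0.0483
```

Run:
```python
from h import *
import pickle
d=cap('wrist','wrist13.png');pickle.dump(d,open('wrist13.pkl','wb'));im=d['color']
delta(.6265,.030,.0363,-.088+np.pi/2)
cv2.imwrite('pics/w13.png',cv2.resize(im[140:410,215:425],None,fx=2.8,fy=2.2,interpolation=cv2.INTER_CUBIC))
```

```text
t 15.6 p [0.6283 0.0291 0.0614] shift [ 0.07 -0.19  2.51] rot [ 0.001  0.001 -0.001] gap 0.04822077269396345 q7 1.11 F [-0.7 -0.1 -0. ]
```

View pics/w13.png

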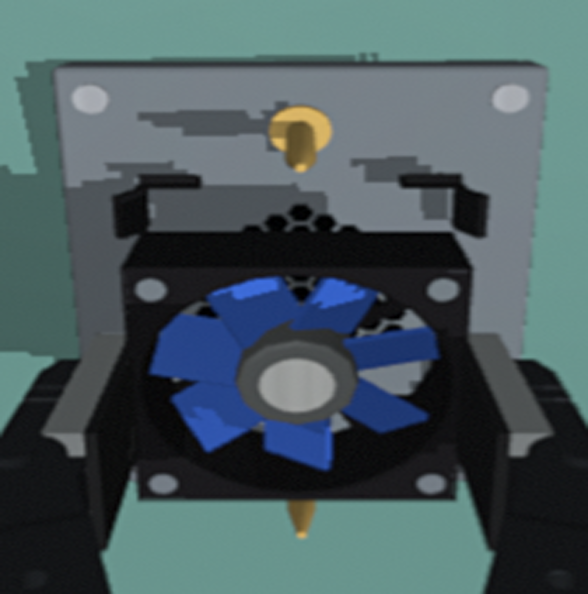

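Run:
```python
from h import *
import pickle
d=pickle.load(open('wrist13.pkl','rb'))
S=np.array([2.8,2.2])
U=lambda p:(np.array(p,float)+.5)/S-.5+[215,140]
w=p2w(d,U([(90,99),(511,98)]),.012)[:,:2]
ex=np.array([np.cos(.0875),-np.sin(.0875)])
P=w.mean(0)+.048*ex;print(np.linalg.norm(w[1]-w[0]),P)
print('stud top',p2w(d,U([(301,166),(301,534)]),.048))
F=scr(d,U([(150,290),(443,290),(431,484),(163,484)]),.0611-.0243+.020);print(F)
Rt=robot.sense()['eef_rot'];print('err tool cm',R.from_quat(Rt).inv().apply([*(P-F[0]),0])*100)
```

```text
0.07419313042957507 [0.62625369 0.02934266]
stud top [[0.58478508 0.03295626 0.048     ]
 [0.66588804 0.0257291  0.048     ]]
(array([0.626 , 0.0286]), np.float64(-0.08905655549272418), [np.float64(0.0415), np.float64(0.0413), np.float64(0.0413), np.float64(0.0413)])
err tool cm [ 7.62173687e-02  1.87057323e-02 -2.85101835e-05]
```

Emit:
apply_moves(commands=[1,0.06,0.02,0.8,0,0,0,1,0.06,0.02,1.6,0,0,0,1,0.06,0.02,2.1,0,0,0,1,0.06,0.02,2.35,0,0,0,1,0.06,0.02,2.5,0,0,0,1,0.06,0.02,2.6,0,0,0])

```text
time_s: 16.2
eef_pos: [0.6284, 0.0297, 0.0357]
eef_rot: [0.738, 0.675, -0.0, 0.0]
force: [-3.4, -0.9, 9.3]
finger_gap: 0.0483
```

Emit:
apply_moves(commands=[0,0,0,0,0,0,0,0,0,0,0,0,0,0,0,0,0,0,0,0,0,0,0,0,0,0,0,0,0,0,0,-5,0,0,0,0,0,0,-14,0,0,0,0,0,0,-14,0,0,0,0,0,0,-14,0,0,0])

```text
time_s: 17.0
eef_pos: [0.6322, 0.0306, 0.1824]
eef_rot: [0.738, 0.675, 0.004, 0.004]
force: [0.2, 0.4, 0.3]
finger_gap: 0.0856
```

Run:
```python
from h import *
import pickle
d=cap('wrist','wrist14.png');pickle.dump(d,open('wrist14.pkl','wb'));im=d['color']
delta(.446,.0756,.12,-.045+np.pi/2)
```

```text
t 17.05 p [0.6304 0.0302 0.1792] shift [  2.89 -18.81   5.79] rot [ 0.007 -0.    -0.044] gap 0.085608685831642 q7 1.16 F [ 0.  -1.4  1. ]
```

View pics/wrist14.png

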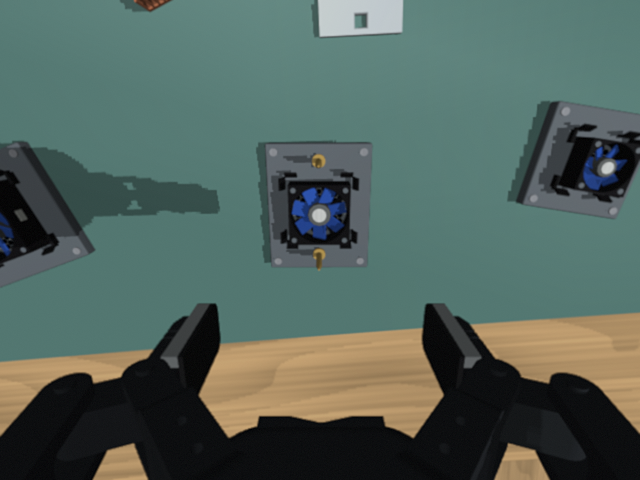

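Emit:
apply_moves(commands=[0,2.89,-18.81,5.79,0.007,0,-0.044,0,2.89,-18.81,5.79,0.007,0,-0.044,0,2.89,-18.81,5.79,0.007,0,-0.044,0,2.89,-18.81,5.79,0.007,0,-0.044,0,2.89,-18.81,5.79,0.007,0,-0.044,0,2.89,-18.81,5.79,0.007,0,-0.044,0,2.89,-18.81,5.79,0.007,0,-0.044])

```text
time_s: 17.75
eef_pos: [0.4471, 0.0755, 0.1199]
eef_rot: [0.723, 0.691, 0.0, 0.0]
force: [0.2, 0.4, 0.3]
finger_gap: 0.0855
```

Run:
```python
from h import *
import pickle
d=cap('wrist','wrist15.png');pickle.dump(d,open('wrist15.pkl','wb'));im=d['color']
hsv=cv2.cvtColor(im,cv2.COLOR_BGR2HSV)
m=((hsv[...,1]<50)&(hsv[...,2]>150)).astype(np.uint8);m[:,:220]=0;m[:,425:]=0;m[360:]=0
cs,_=cv2.findContours(m,cv2.RETR_EXTERNAL,cv2.CHAIN_APPROX_NONE)
c=max(cs,key=cv2.contourArea)
w=p2w(d,c.reshape(-1,2),.006)
print(cv2.boundingRect(c),cv2.minAreaRect((w[:,:2]*1000).astype(np.float32)))
delta(.446,.0756,.013,-.045+np.pi/2)
```

```text
(274, 166, 93, 134) ((445.6860656738281, 74.96585083007812), (61.80111312866211, 99.1559066772461), 87.33551025390625)
t 17.8 p [0.4474 0.0755 0.1201] shift [-0.   -0.15 10.71] rot [ 0.001 -0.001 -0.001] gap 0.08534269226674808 q7 1.02 F [ 0.3 -0.2  0.1]
```

View pics/wrist15.png

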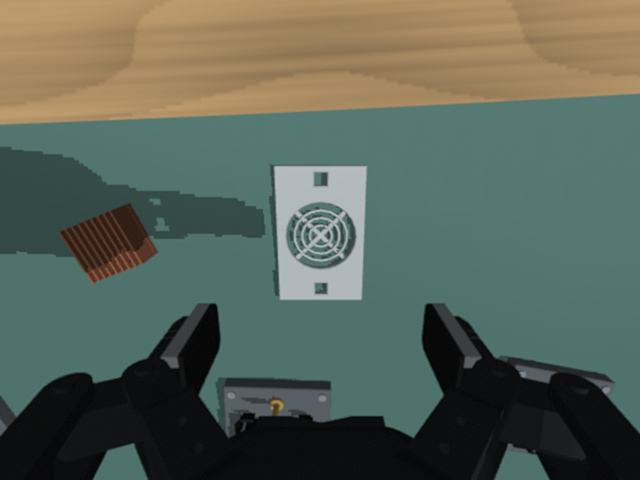

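Emit:
apply_moves(commands=[0,0,-0.17,4.8,0,0,0,0,0,-0.17,8.5,0,0,0,0,0,-0.17,10,0,0,0,0,0,-0.17,10.7,0,0,0,0,0,-0.17,10.7,0,0,0,0,0,-0.17,10.7,0,0,0])

```text
time_s: 18.4
eef_pos: [0.447, 0.0758, 0.0137]
eef_rot: [0.723, 0.691, 0.001, 0.0]
force: [-0.6, 0.1, 0.2]
finger_gap: 0.0855
```

Run:
```python
from h import *
delta(.4457,.0753,.013,-.046+np.pi/2)
```

```text
t 18.4 p [0.447  0.0758 0.0137] shift [-0.05 -0.12  0.07] rot [ 0.002 -0.001 -0.   ] gap 0.08547738121977808 q7 0.88 F [-0.6  0.1  0.2]
```

Emit:
apply_moves(commands=[0,-0.04,-0.1,0.05,0,0,0,1,-0.04,-0.1,0.05,0,0,0,1,-0.04,-0.1,0.05,0,0,0,1,-0.04,-0.1,0.05,0,0,0,1,-0.04,-0.1,0.05,0,0,0,1,-0.04,-0.1,0.05,0,0,0])

```text
time_s: 19.0
eef_pos: [0.4465, 0.0754, 0.0145]
eef_rot: [0.723, 0.691, 0.002, 0.001]
force: [-2.7, -1.5, 14.7]
finger_gap: 0.0597
```

Emit:
apply_moves(commands=[1,0,0,0,0,0,0,1,0,0,0,0,0,0])

```text
time_s: 19.2
eef_pos: [0.4468, 0.0755, 0.0149]
eef_rot: [0.723, 0.691, 0.002, 0.001]
force: [-0.1, -0.0, -0.8]
finger_gap: 0.0593
```

Emit:
apply_moves(commands=[1,0,0,-1,0,0,0,1,0,0,-2,0,0,0])

```text
time_s: 19.4
eef_pos: [0.4465, 0.0755, 0.0355]
eef_rot: [0.723, 0.691, 0.002, 0.001]
force: [0.6, -0.4, -0.1]
finger_gap: 0.059
```

Run:
```python
from h import *
d=cap('wrist','w16.png');delta(.626,.0294,.14,-.0875+np.pi/2)
```

```text
t 19.45 p [0.4475 0.0757 0.0369] shift [ -3.78  18.11 -10.19] rot [ 0.007 -0.002  0.041] gap 0.059409241925479354 q7 0.9 F [0.5 0.6 0.1]
```

View pics/w16.png

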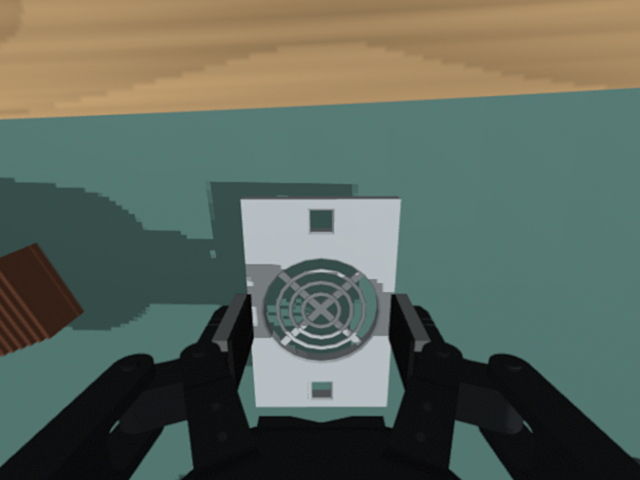

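Emit:
apply_moves(commands=[1,0,0,-5,0,0,0,1,0,0,-10,0,0,0,1,-3.78,18.11,-10.19,0.004,0,0.041,1,-3.78,18.11,-10.19,0.004,0,0.041,1,-3.78,18.11,-10.19,0.004,0,0.041,1,-3.78,18.11,-10.19,0.004,0,0.041,1,-3.78,18.11,-10.19,0.004,0,0.041,1,-3.78,18.11,-10.19,0.004,0,0.041])

```text
time_s: 20.25
eef_pos: [0.6257, 0.0292, 0.1398]
eef_rot: [0.738, 0.675, 0.001, 0.0]
force: [-0.3, 0.3, -1.1]
finger_gap: 0.0591
```

Emit:
apply_moves(commands=[1,0,0,0,0,0,0,1,0,0,0,0,0,0])

```text
time_s: 20.45
eef_pos: [0.6245, 0.0298, 0.14]
eef_rot: [0.737, 0.676, 0.001, -0.0]
force: [-0.7, 0.5, -1.2]
finger_gap: 0.0591
```

Run:
```python
from h import *
import pickle
d=cap('wrist','w17.png');pickle.dump(d,open('wrist17.pkl','wb'))
delta(.6265,.0294,.0765,-.0875+np.pi/2);im=d['color']
s=robot.sense();R0=R.from_quat(s['eef_rot']);print(R0.as_matrix().round(4).tolist())
cv2.imwrite('pics/w17a.png',cv2.resize(im[190:420,210:430],None,fx=3,fy=2.6,interpolation=cv2.INTER_CUBIC))
```

```text
t 20.5 p [0.6247 0.0297 0.14  ] shift [-0.03  0.17  6.35] rot [ 0.001 -0.002  0.   ] gap 0.058902118544727815 q7 1.14 F [ 0.6  0.6 -0.5]
[[0.087, 0.9962, 0.0016], [0.9962, -0.087, 0.0018], [0.0019, 0.0014, -1.0]]
```

View pics/w17a.png

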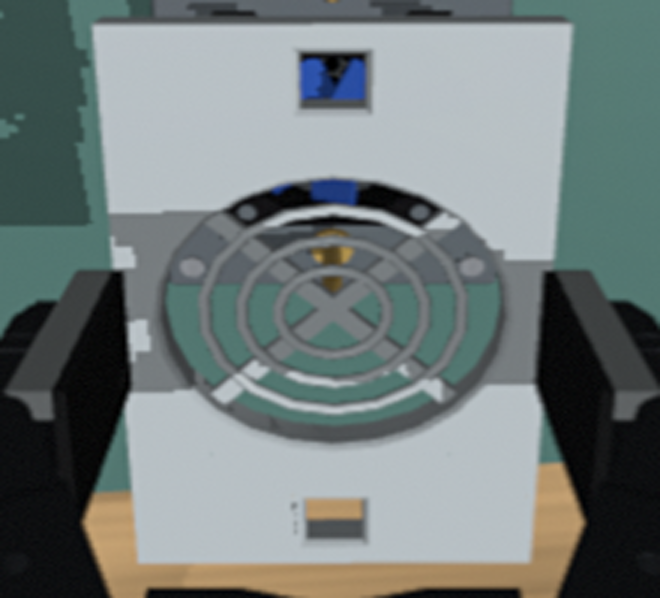

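View pics/w17.png

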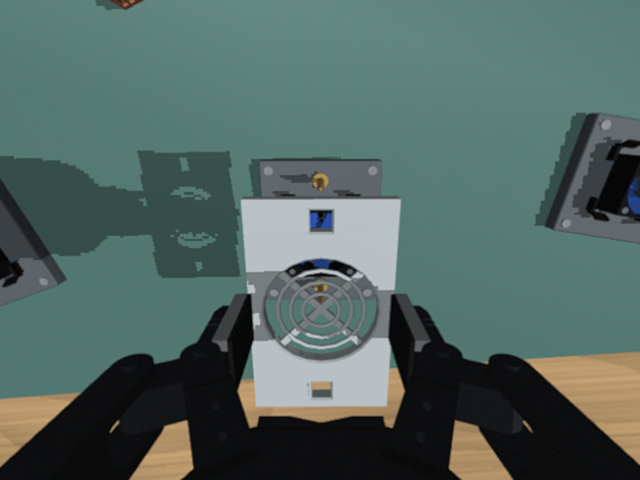

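```bash
cat >> h.py <<'E'
def lineedge(im,p,q,half=6,n=60,trim=.08):
    """subpixel edge along p-q: gradient peak on normals, robust line fit"""
    g=cv2.GaussianBlur(cv2.cvtColor(im,cv2.COLOR_BGR2GRAY),(3,3),0).astype(np.float32)
    p=np.array(p,float);q=np.array(q,float);t=(q-p)/np.linalg.norm(q-p);nn=np.array([-t[1],t[0]])
    pts=[]
    for a in np.linspace(trim,1-trim,n):
        o=p+(q-p)*a;ss=np.arange(-half,half+.01,.25);P=o+ss[:,None]*nn
        v=cv2.remap(g,P[:,:1].astype(np.float32),P[:,1:].astype(np.float32),cv2.INTER_LINEAR).ravel()
        k=np.abs(np.gradient(v));i=k.argmax()
        if k[i]>2:
            w=k[max(0,i-3):i+4];s=(w*ss[max(0,i-3):i+4]).sum()/w.sum();pts.append(o+s*nn)
    l=cv2.fitLine(np.array(pts,np.float32),cv2.DIST_HUBER,0,.01,.01).ravel();return l
def isect(a,b):
    A=np.array([[a[0],-b[0]],[a[1],-b[1]]]);s=np.linalg.solve(A,[b[2]-a[2],b[3]-a[3]]);return np.array([a[2]+s[0]*a[0],a[3]+s[0]*a[1]])
def guardpose(d,c,segs=None):
    """c: approx TL,TR,BR,BL of guard top in picture"""
    im=d['color']
    L=[lineedge(im,c[i],c[(i+1)%4],half=4,trim=.1) for i in range(4)]
    co=np.array([isect(L[i-1],L[i]) for i in range(4)])
    obj=np.array([[-50,-31,0],[-50,31,0],[50,31,0],[50,-31,0]],float)/1000
    # cv cam: x right y down z fwd
    ok,rv,tv=cv2.solvePnP(obj,co,K(d),np.array(d['dist'],float),flags=cv2.SOLVEPNP_IPPE)
    T=np.array(d['cam_to_world']);F=np.diag([1,-1,-1.])
    pos=T[:3,:3]@(F@tv.ravel())+T[:3,3];Rm=T[:3,:3]@F@cv2.Rodrigues(rv)[0]
    pr=cv2.projectPoints(obj,rv,tv,K(d),np.array(d['dist'],float))[0].reshape(-1,2)
    return co,pos,Rm,np.abs(pr-co).max()
E
python3 - <<'E'
from h import *
import pickle
d=pickle.load(open('wrist17.pkl','rb'))
S=np.array([3,2.6]);U=lambda p:(np.array(p,float)+.5)/S-.5+[210,190]
co,pos,Rm,e=guardpose(d,U([(95,24),(572,24),(533,562),(137,562)]))
print(co.round(1).tolist(),e);print(pos,Rm.round(4).tolist())
E
```

```text
[[240.39999389648438, 198.5], [400.20001220703125, 198.39999389648438], [386.0, 405.3999938964844], [256.20001220703125, 406.8999938964844]] 0.5005193135057198
[0.62415169 0.02961757 0.12952577] [[0.9963, 0.0854, -0.0074], [-0.0853, 0.9963, 0.0064], [0.0079, -0.0058, 1.0]]
```

Emit:
apply_moves(commands=[1,0,0.24,4,0,0,0,1,0,0.24,6,0,0,0,1,0,0.24,6.7,0,0,0,1,0,0.24,6.7,0,0,0,1,0,0.24,6.7,0,0,0])

```text
time_s: 21.0
eef_pos: [0.6278, 0.03, 0.0742]
eef_rot: [0.737, 0.676, 0.002, 0.0]
force: [0.5, 0.6, -0.5]
finger_gap: 0.0591
```

Run:
```python
from h import *
import pickle
d=cap('wrist','w18.png');pickle.dump(d,open('wrist18.pkl','wb'))
delta(.6265,.0294,.0765,-.0875+np.pi/2);im=d['color']
cv2.imwrite('pics/w18a.png',cv2.resize(im[150:420,210:430],None,fx=3,fy=2.2,interpolation=cv2.INTER_CUBIC))
ds=cap('side');dc=cap('scene')
pickle.dump((ds,dc),open('sc18.pkl','wb'))
u=w2p(ds,[.626,.03,.05])[0].astype(int);v=w2p(dc,[.626,.03,.05])[0].astype(int);print(u,v)
a=cv2.resize(ds['color'][u[1]-45:u[1]+45,u[0]-45:u[0]+45],(440,440),interpolation=cv2.INTER_CUBIC)
b=cv2.resize(dc['color'][v[1]-45:v[1]+45,v[0]-45:v[0]+45],(440,440),interpolation=cv2.INTER_CUBIC)
cv2.imwrite('pics/sc18.png',np.hstack([a,b])[:,:800] if 0 else cv2.resize(np.hstack([a,b]),(800,400)))
```

```text
t 21.05 p [0.6281 0.03   0.0745] shift [-0.07 -0.15 -0.2 ] rot [ 0.004 -0.002  0.001] gap 0.059163121609745455 q7 1.11 F [ 0.2  0.6 -0.3]
[202 234] [402 301]
```

View pics/w18a.png

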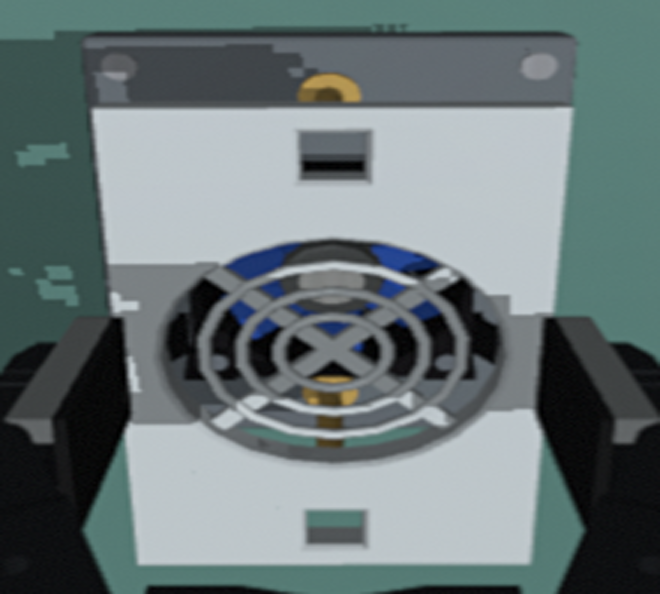

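View pics/sc18.png

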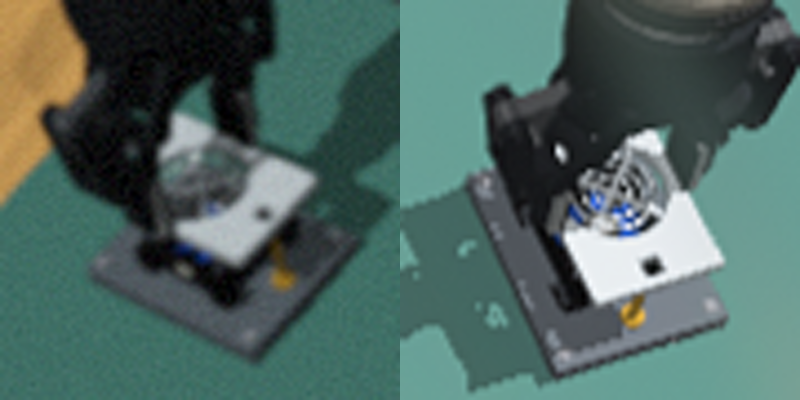

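Run:
```python
from h import *
import pickle
d=pickle.load(open('wrist18.pkl','rb'));s=robot.sense();p=s['eef_pos']
S=np.array([3,2.2]);U=lambda q:(np.array(q,float)+.5)/S-.5+[210,150]
co,pos,Rm,e=guardpose(d,U([(95,107),(573,107),(533,564),(137,564)]))
print('pnp',pos.round(4),Rm.round(4)[2],np.arctan2(Rm[1,0],Rm[0,0]),e)
zt=p[2]-.0149+.006
for dz in (-.002,0,.002):
  w=p2w(d,U([(335,156),(336,528)]),zt+dz);print(dz,'slots',w.round(4).tolist(),'c',w.mean(0).round(4),np.linalg.norm(w[1]-w[0]).round(4))
  r=fit(d,co,.1,.062,zt+dz);print('  rect',r[0].round(4),r[1].round(2))
w=p2w(d,U([(118,67),(538,67)]),.012)[:,:2]
ex=np.array([np.cos(.0875),-np.sin(.0875)]);print('panel',w.mean(0)+.048*ex,np.linalg.norm(w[1]-w[0]),p)
```

```text
pnp [0.6274 0.0297 0.0641] [0.0091 0.0054 0.9999] -0.08605256997249522 0.47701614335659315
-0.002 slots [[0.5866, 0.0336, 0.0636], [0.6685, 0.0266, 0.0636]] c [0.6276 0.0301 0.0636] 0.0822
  rect [ 0.6277  0.0297 -0.0868] 1.01
0 slots [[0.586, 0.0336, 0.0656], [0.6668, 0.0267, 0.0656]] c [0.6264 0.0302 0.0656] 0.081
  rect [ 0.6269  0.0297 -0.0868] 0.99
0.002 slots [[0.5855, 0.0337, 0.0676], [0.665, 0.0268, 0.0676]] c [0.6252 0.0303 0.0676] 0.0798
  rect [ 0.626   0.0298 -0.0868] 2.85
panel [0.62640001 0.02911447] 0.07411149069451126 [0.62808887 0.02981072 0.07445094]
```

Emit:
apply_moves(commands=[1,-0.05,-0.08,0.5,0,0,0,1,-0.05,-0.08,0.9,0,0,0,1,-0.05,-0.08,1,0,0,0,1,-0.05,-0.08,1,0,0,0])

```text
time_s: 21.55
eef_pos: [0.627, 0.0294, 0.064]
eef_rot: [0.737, 0.676, 0.002, 0.0]
force: [-0.1, -0.2, -1.7]
finger_gap: 0.0595
```

Run:
```python
from h import *
import pickle
d=cap('wrist','w19.png');pickle.dump(d,open('wrist19.pkl','wb'))
delta(.6265,.0294,.0469,-.0875+np.pi/2);im=d['color']
cv2.imwrite('pics/w19a.png',cv2.resize(im[150:420,210:430],None,fx=3,fy=2.2,interpolation=cv2.INTER_CUBIC))
ds=cap('side');dc=cap('scene')
u=w2p(ds,[.626,.03,.05])[0].astype(int);v=w2p(dc,[.626,.03,.05])[0].astype(int);print(u,v)
a=cv2.resize(ds['color'][u[1]-35:u[1]+35,u[0]-35:u[0]+35],(400,400),interpolation=cv2.INTER_CUBIC)
b=cv2.resize(dc['color'][v[1]-35:v[1]+35,v[0]-35:v[0]+35],(400,400),interpolation=cv2.INTER_CUBIC)
cv2.imwrite('pics/sc19.png',np.hstack([a,b]))
```

```text
t 21.6 p [0.6272 0.0294 0.0642] shift [-0.01 -0.07  1.73] rot [ 0.003 -0.002  0.   ] gap 0.05923596476543576 q7 1.1 F [-0.  -0.2 -0.4]
[202 234] [402 301]
```

View pics/w19a.png

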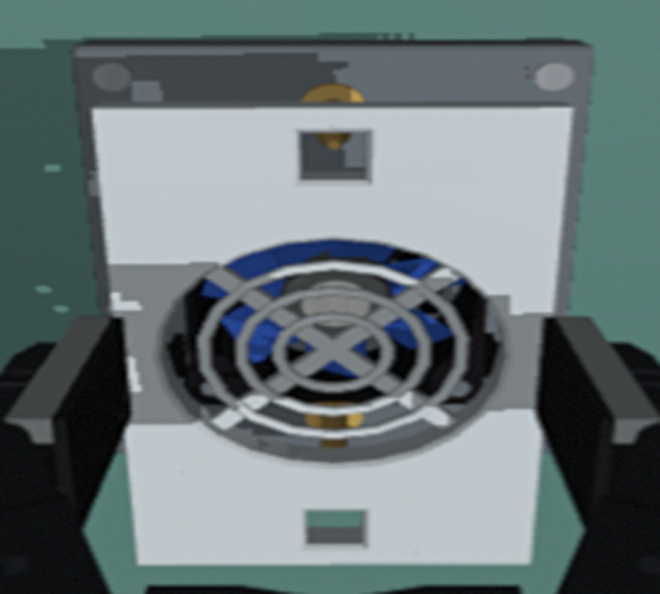

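View pics/sc19.png

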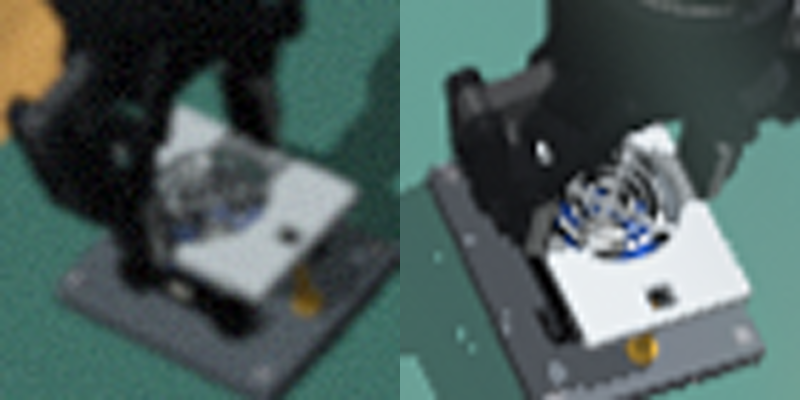

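Run:
```python
from h import *
import pickle
d=pickle.load(open('wrist19.pkl','rb'));s=robot.sense();p=s['eef_pos']
S=np.array([3,2.2]);U=lambda q:(np.array(q,float)+.5)/S-.5+[210,150]
zt=p[2]-.0149+.006
for dz in (-.0015,0):
  w=p2w(d,U([(335,156),(336,528)]),zt+dz);print('slots',w.round(4).tolist(),np.linalg.norm(w[1]-w[0]))
print('stud top',p2w(d,U([(334,147)]),.048))
w=p2w(d,U([(111,77),(554,77)]),.012)[:,:2]
ex=np.array([np.cos(.0875),-np.sin(.0875)]);print('panel',w.mean(0)+.048*ex,w.mean(0)+.007*ex,p)
```

```text
slots [[0.5856, 0.033, 0.054], [0.6672, 0.026, 0.054]] 0.08186833614120188
slots [[0.5852, 0.033, 0.0555], [0.6658, 0.0261, 0.0555]] 0.08095409156027707
stud top [[0.58550305 0.0328976  0.048     ]]
panel [0.62633305 0.02920477] [0.58548991 0.03278769] [0.62732359 0.02942283 0.06441347]
```

Emit:
apply_moves(commands=[1,0,0,0.4,0,0,0,1,0,0,0.8,0,0,0,1,0,0,1.1,0,0,0,1,0,0,1.35,0,0,0,1,0,0,1.35,0,0,0])

```text
time_s: 22.2
eef_pos: [0.6271, 0.0294, 0.0504]
eef_rot: [0.737, 0.676, 0.002, 0.0]
force: [-0.8, 1.1, -0.9]
finger_gap: 0.0592
```

Emit:
apply_moves(commands=[1,0,0,0.15,0,0,0,1,0,0,0.25,0,0,0,1,0,0,0.3,0,0,0])

```text
time_s: 22.5
eef_pos: [0.627, 0.0294, 0.0473]
eef_rot: [0.737, 0.676, 0.002, 0.0]
force: [0.0, -0.2, -0.1]
finger_gap: 0.0592
```

Emit:
apply_moves(commands=[1,0,0,0.1,0,0,0,1,0,0,0.15,0,0,0])

```text
time_s: 22.7
eef_pos: [0.6272, 0.0294, 0.0467]
eef_rot: [0.737, 0.676, 0.002, 0.0]
force: [-3.6, 0.1, 9.8]
finger_gap: 0.0588
```

Emit:
apply_moves(commands=[0,0,0,0,0,0,0,0,0,0,0,0,0,0,0,0,0,0,0,0,0,0,0,0,0,0,0,0,0,0,0,-3,0,0,0,0,0,0,-8,0,0,0,0,0,0,-14,0,0,0,0,0,0,-16,0,0,0])

```text
time_s: 23.5
eef_pos: [0.628, 0.0296, 0.2108]
eef_rot: [0.737, 0.676, 0.004, 0.002]
force: [0.8, 0.4, -0.4]
finger_gap: 0.0856
```

Run:
```python
from h import *
d=cap('wrist','w20.png');delta(.55,0,.3,np.pi/2)
```

```text
t 23.55 p [0.6301 0.0299 0.2151] shift [-3.64 -7.6  -8.61] rot [ 0.014 -0.003 -0.087] gap 0.08512669197912537 q7 1.17 F [1.6 0.7 3.8]
```

View pics/w20.png

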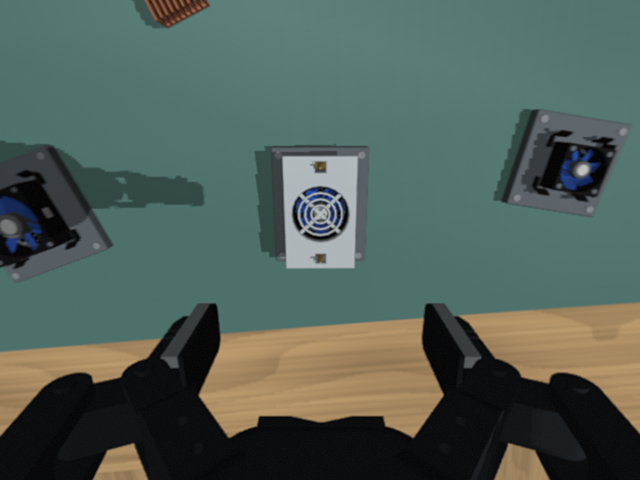

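Emit:
apply_moves(commands=[0,-3,-9,-12,0.014,0,-0.087,0,-3,-9,-12,0.014,0,-0.087,0,-3,-9,-12,0.014,0,-0.087,0,-3,-9,-12,0.014,0,-0.087,0,-3,-9,-12,0.014,0,-0.087,0,-3,-9,-12,0.014,0,-0.087])

```text
time_s: 24.15
eef_pos: [0.5361, 0.0075, 0.3326]
eef_rot: [0.707, 0.707, 0.001, -0.002]
force: [-0.0, 0.4, -0.1]
finger_gap: 0.0856
```

Run:
```python
from h import *
import pickle
d=cap('wrist','w21.png');ds=cap('side','s21.png');dc=cap('scene','c21.png')
pickle.dump((d,ds,dc),open('f21.pkl','wb'));delta(.55,0,.3,np.pi/2)
t=[]
for P in [(.6077,.2537),(.6262,.0294),(.6136,-.2432)]:
    r=[]
    for D in (d,ds,dc):
        u=w2p(D,[*P,.03])[0].astype(int);k=36
        im=cv2.copyMakeBorder(D['color'],60,60,60,60,cv2.BORDER_CONSTANT)[u[1]+60-k:u[1]+60+k,u[0]+60-k:u[0]+60+k]
        r.append(cv2.resize(im,(195,195),interpolation=cv2.INTER_CUBIC))
    t.append(np.vstack(r))
cv2.imwrite('pics/t21.png',np.hstack(t))
```

```text
t 24.3 p [0.5361 0.0077 0.3319] shift [-0.79  1.4   3.18] rot [-0.003 -0.004  0.   ] gap 0.08551033015711264 q7 1.35 F [ 0.2 -0.8 -0.9]
```

View pics/t21.png

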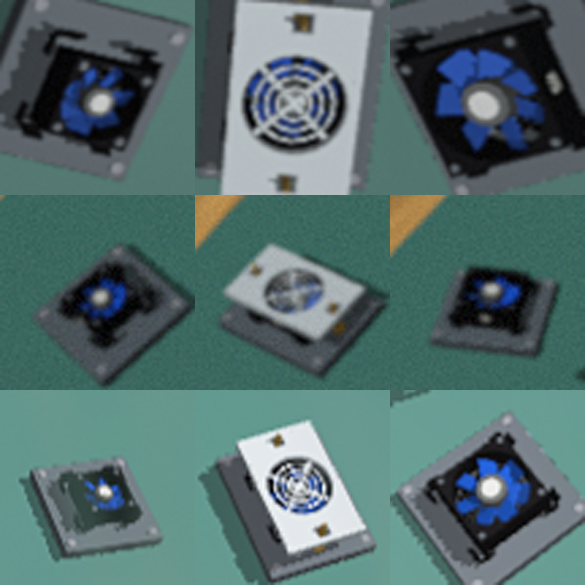

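View pics/w21.png

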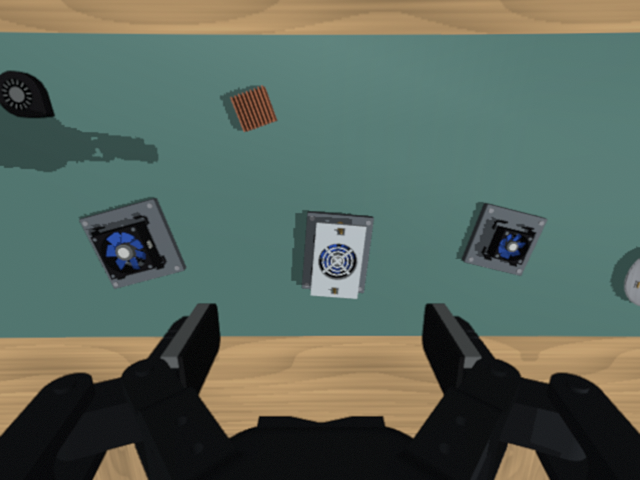

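View pics/c21.png

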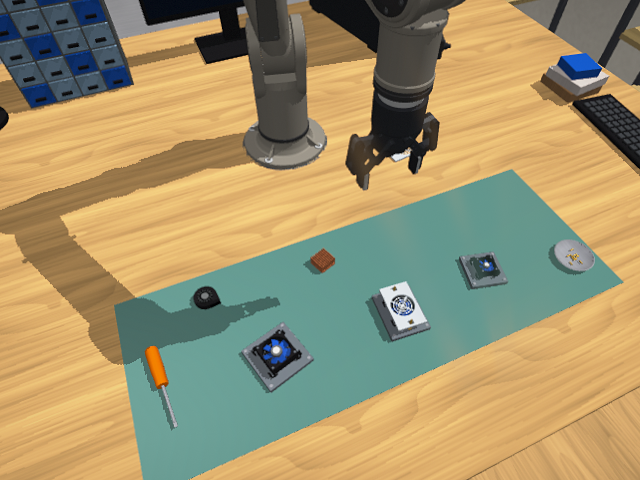

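Run:
```python
from h import *
import pickle
D=pickle.load(open('f21.pkl','rb'))
for d,b in zip(D,((290,205,385,310),(160,210,270,290),(370,270,440,345))):
    hsv=cv2.cvtColor(d['color'],cv2.COLOR_BGR2HSV)
    m=((hsv[...,1]<40)&(hsv[...,2]>150)).astype(np.uint8);k=np.zeros_like(m);k[b[1]:b[3],b[0]:b[2]]=1;m*=k
    cs,_=cv2.findContours(m,cv2.RETR_EXTERNAL,cv2.CHAIN_APPROX_NONE);c=max(cs,key=cv2.contourArea)
    for z in(.038,.046):
        w=p2w(d,c.reshape(-1,2),z);print(z,cv2.minAreaRect((w[:,:2]*1000).astype(np.float32)))
d=D[0];im=d['color']
a=cv2.resize(im[190:295,75:190],None,fx=6,fy=5.6,interpolation=cv2.INTER_CUBIC);cv2.imwrite('pics/L21.png',a)
a=cv2.resize(im[195:285,455:550],None,fx=6,fy=6,interpolation=cv2.INTER_CUBIC);cv2.imwrite('pics/S21.png',a)
```

```text
0.038 ((626.4334716796875, 29.249034881591797), (62.099342346191406, 99.78319549560547), 85.15912628173828)
0.046 ((623.21728515625, 28.820968627929688), (60.91424560546875, 97.87892150878906), 85.15912628173828)
0.038 ((624.662841796875, 28.717391967773438), (62.127349853515625, 98.2879409790039), 84.93424987792969)
0.046 ((619.376708984375, 33.97869110107422), (61.4484977722168, 97.21395874023438), 84.93424987792969)
0.038 ((627.2611083984375, 31.02501678466797), (63.92295455932617, 101.40721893310547), 85.18228912353516)
0.046 ((630.7059936523438, 27.793758392333984), (63.28773880004883, 100.3995132446289), 85.18228912353516)
```

View pics/L21.png

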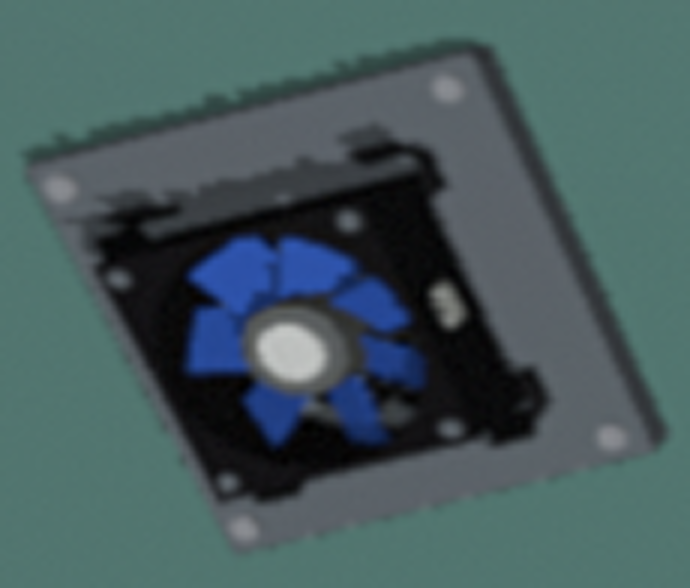

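View pics/S21.png

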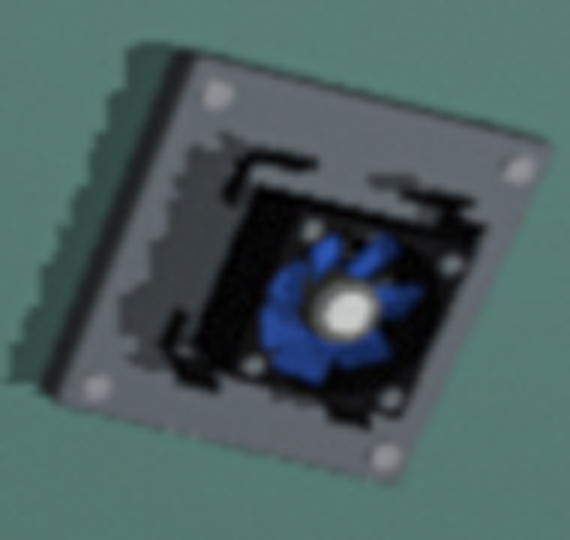

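Run:
```python
from h import *
import pickle
d=pickle.load(open('f21.pkl','rb'))[0]
U=lambda q:(np.array(q,float)+.5)/[6,5.6]-.5+[75,190]
print('panelL',scr(d,U([(60,189),(448,89),(612,438),(243,530)]),.012))
print('L',scr(d,U([(120,280),(349,221),(452,428),(228,484)]),.037))
U=lambda q:(np.array(q,float)+.5)/6-.5+[455,195]
print('panelS',scr(d,U([(218,95),(519,169),(387,457),(96,388)]),.012))
print('S',scr(d,U([(312,230),(452,264),(391,398),(253,364)]),.032))
```

```text
panelL (array([ 0.6134, -0.2438]), np.float64(0.26671368456125), [np.float64(0.09), np.float64(0.09), np.float64(0.0905), np.float64(0.0903)])
L (array([ 0.6138, -0.2426]), np.float64(0.266472965940365), [np.float64(0.0512), np.float64(0.0513), np.float64(0.0517), np.float64(0.0513)])
panelS (array([0.6081, 0.254 ]), np.float64(-0.24572964214462922), [np.float64(0.0697), np.float64(0.0701), np.float64(0.0703), np.float64(0.07)])
S (array([0.609 , 0.2542]), np.float64(-0.24792160309351094), [np.float64(0.0315), np.float64(0.0313), np.float64(0.0318), np.float64(0.0311)])
```

All seated, centred within about 1 mm, and flat. Handing in.

```bash
python3 -c "
from cell import robot
print(robot.close_job())"
```

```text
the job is handed in; nothing more can be done
None
```

I put the small, large and medium fans into their panels in that order. Then I threaded the guard (the one farther from the base) over the two studs onto the medium fan. Every part was lowered to a light contact of about 7–10 N before I let go. I handed the job in at about 24 s of the 112 s.

**Last checks, from the wrist camera:**
- **Large and small fans:** each sits within about 1.3 mm of its panel centre and 0.002 rad of its angle. The screw spacing in the picture fits a fan lying flat on the panel.
- **Medium fan:** I placed it within about 1 mm of centre by the camera. It is now under the guard, so I could only check it before the guard went on.
- **Guard:** its outline fits a top at z 38 mm, centred within about 0.3 mm of the panel, with both studs through the slots. The gripper height at contact (0.0467 m) matched the expected 0.0469 m.
- **Bystanders:** the blower, heatsink and screwdriver look unmoved in the scene view, and the gripper is clear of everything.

**Disagreement:** the side and scene cameras put the guard up to about 2 mm away from where the wrist camera does. That is within the stated 2 mm calibration error, and nothing in the checks failed.

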